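# Sushi counter: soy on the order board, then the order-up switch

## Task

Finish the order: stand the red-capped soy bottle upright in the middle of the round dark coaster on the wooden serving board, setting it down gently and letting go of it. Then signal the waiter by pressing the red switch pad, hidden on the slanted underside beneath the overhanging lip of the pass stand, all the way in from below, and leave it in. Do not tip the soy bottle, and leave the other two bottles, the plate, the bowl, the cup and the spatula where they are.

Things in the scene. Friction and masses are not known exactly. Their poses are not given: they have to be found in the camera images.
- red_bottle_center (a point): Centre (on the axis, half-way up) of the amber soy bottle with the RED cap: round, body 54 mm in diameter, 125 mm tall with a narrower neck and cap at the top, about 0.2 to 0.4 kg, standing loose on the table. Its underside is 62.5 mm below this point. z is its axis. The straight body can be gripped at this point.
- red_bottle: The same red-capped bottle; its origin is the centre of its underside.
- white_bottle_center (a point): Centre of the same kind of bottle with a WHITE cap; to be left alone. It stands in one of the three places of the row.
- green_bottle_center (a point): Centre of the same kind of bottle with a GREEN cap; to be left alone.
- coaster (a point): Centre of the top face of the dark round coaster, 90 mm in diameter, 5 mm thick, fixed on the serving board. The top face is level, 30 mm above the table. The board is light wood, 200 mm (its x) by 240 mm (its y), top 25 mm above the table, fixed.
- plate: White round plate, 120 mm in diameter, 18 mm tall, loose on the serving board beside the coaster (about 120 mm from the coaster's centre); origin under its centre; to be left alone.
- tea_cup: Blue tea cup, 72 mm in diameter, 85 mm tall, loose on the left of the table; origin under its centre; to be left alone.
- sauce_bowl: White bowl, 90 mm in diameter, 35 mm tall, loose on the left of the table; origin under its centre; to be left alone.
- spatula: Wooden-handled spatula, 240 mm long, lying on the 25 mm thick dark cutting slab on the left; to be left alone.
- pass_stand: The fixed pass stand: black, 320 mm wide (its y), light wood top, orange beacon on the top's rear. Origin: on the table at the foot of its upright front face, mid-width; +x points from the front into the stand (away from the robot), z up. The wood top spans x -56 to +140, z 190 to 206 mm; beneath its lip a face slants at 45 degrees from (x -55, z 190) back and down to (x 0, z 135).
- switch_face (a point): Centre of the outer face of the red switch pad, at x -37, y -50, z 153 mm in the stand's frame when out; same axes. Pad 40 mm wide (y), 22 mm along the slant, standing 14 mm out of it. The face looks along (-0.707, 0, -0.707); it is pushed along (+0.707, 0, +0.707). Upright fingers meet the lip; shut fingers tilted 45 degrees (pointing forward and down) fit along the slant, pressing with their upper side.
- switch (a joint): Travel of the switch pad in m: 0 out, 0.006 all the way in. About 3.5 N moves it; it stays where it is left, without springing back.
- lip_edge (a point): Lower front edge of the stand's overhanging wood lip straight above and in front of the switch: 19 mm in front of the pad's face centre and 37 mm above it. A 30 mm red square on top of the lip here marks where the switch lies beneath.
Things that resemble listed ones, but are neither listed nor needed, are in the scene too. What is shaped like the red_bottle but pink or purple is not meant.

How it is judged:
By the outcome, as a careful person would: the job done as asked, in the order asked, and still so for the second after the job is handed in, with the robot touching nothing.
It also fails if it takes over 54 s, if anything falls off the work surface, if the arm or the gripper's body presses on something with over 40 N, if the wrist force passes 120 N, or if a joint passes its speed limit or range.

## Robot

A 6-joint arm with a two-finger parallel gripper is mounted at the origin on the work surface. World frame = base frame: x ahead of the robot, y to its left, z up, the work surface at z = 0. Lengths are in mm, angles in rad, forces in N, time in s.
With the tool pointing down it reaches from about 350 to 875 mm from the base axis. Payload 4.2 kg.
Tool frame: the origin (TCP) lies midway between the tips of the shut fingers; the grasp point (between the pads) lies 19 mm behind it (arm.grip_point_offset is the distance from the TCP to the grasp point, in mm); z points along the fingers, x is the direction in which the jaws open and shut, and the axes are right-handed (so a half turn about z gives the same grasp; the last joint's range is limited). The gripper opens to 85 mm and grips with 20 to 120 N. Pads are 22 mm wide; open, the fingers measure 114 mm over their backs; the gripper's body (76 mm by 85 mm) begins 54 mm behind the grasp point. The pads swing forward as they close: fully open they stand 13 mm farther back than shut.
Start: joints at [1.507, 0.385, 0.008, 0, -1.194, -0.259], TCP at [198.232, 592.708, 231.312] pointing down, gripper open.
Joint ranges: [-3.14, 3.14], [-1.21, 2.06], [-1.07, 1.41], [-3.16, 2.05], [-2.99, -0.16], [-3.1, 3.1]. Speed limits (rad/s): [2.79, 2.79, 3.14, 3.14, 3.14, 3.14].

## Interface

Orientations are given as a unit quaternion [x, y, z, w].
In Python, from bench import arm gives the robot as it stands.
- The arm moves only by the tool move_arm, never from a script. Its argument "targets" is a list of rows, each a list of 7 numbers: the shift along the tool's x, y, z in cm, then the turn, a rotation vector about the tool's x, y, z in degrees, then the closure in counts, from 0 (fully open) to 255 (shut). In form: [[x, y, z, wx, wy, wz, grip], ...]. A call has 1 to 20 rows; each row is the pose to reach, as a shift and turn from the pose commanded when the call began, along the tool's axes at that moment; what a row does not reach only later rows make up. A row lasts 1/8 s, in which the tool goes at most 62.5 mm and 10.7 degrees, less where a joint would pass 70% of its speed; a pose out of reach is approached as far as the arm can. A call with a gripper value outside its range is refused whole. The fingers move at their own pace and stop on an object; the grip force is fixed at half the most. Time passes only in rows, so rows that repeat a pose let the fingers close. It gives the time, the measured TCP pose, the force and the opening at its end, in the units of the state.
- arm.read_state(): the state, without advancing time (a new reading comes with each control period).
- arm.get_image(name): name is "scene" or "top" or "wrist"; returns (picture, depth): 420x560x3 uint8, blue, green, red; 420x560 float32, mm along the optical axis (not along the pixel's ray), 0 where there is no reading.
- arm.camera_params(name): a dict with "mtx" (3x3 intrinsics, pixels), "dist" ([k1, k2, p1, p2, k3] as OpenCV has them; the pictures are not rectified), "world_to_cam" (4x4, takes a point from world to camera coordinates); the wrist camera has in their place "mount" (4x4, takes a point from camera to tool coordinates, whose origin is the TCP and whose axes are the tool frame's). Camera axes: x right, y down, z forward; pixel columns grow to the right and rows downward; lengths in mm; the calibration is good to about 2 mm. A picture is of the moment at which its call begins: read the wrist's pose just before it. camera_params takes no time and is no camera call.
- arm.job_done(): hands the job in, once; it reports no verdict.
Trained networks look in the newest picture that a camera, given by its name, has taken for a name from the list of things; names that differ only in an ending like _2 or _b are one class to them, and where a whole thing is asked for, a point or a joint stands for the part that bears it (a point fixed in the world has none). Each returns a list of dicts, best first, with "score" (0 to 1); they miss things now and then, are a little off and sometimes report something else, mostly with a low value. They report only what shows in the picture. A call takes as long as a camera call. They do not tell look-alikes from the thing itself.
- arm.search_frame(thing, camera): "bbox" ([left, top, right, bottom] in pixels, round what is visible of it).
- arm.tip_of(thing, camera): "uv" ([column, row] in pixels: a listed point, or the origin of a listed thing).
The state is a dict: "clock": time; "joints": joint angles; "joint_vel": joint speeds; "joint_efforts": joint torques, N m; "position": TCP position; "ee_rot": TCP orientation; "contact_force": force on the tool from outside, world axes, zero at the start; "wrist_torque": the same for the moment, N m; "gripper_width": finger opening in mm.
Only numpy, scipy, OpenCV 4.12 (cv2) and the standard library are available. Lean on these libraries where they do the work, as an engineer would, in place of code of your own. Each camera call takes 0.05 s, during which the arm holds its last target.

## Working session

There is one attempt and no reset: what is moved stays moved. The work goes in short steps, Python scripts to look and compute and a tool call to move; the robot and the scene stay as the last step left them, time stands still between calls to the robot, and variables do not carry over. Pictures are saved under pics/ and viewed, and the job is handed in when it is done.

Besides the shell and the picture viewer there is one more tool, called after "Emit:" as name(argument=value, ...) on one line, values as JSON. move_arm: Moves the arm, as the interface text tells. Its arguments: {"type":"object","properties":{"targets":{"type":"array","items":{"type":"array","items":{"type":"number"}}}},"required":["targets"]}

```bash
mkdir -p pics; ls; cat > h.py <<'E'
import numpy as np,cv2
from bench import arm
from scipy.spatial.transform import Rotation as R
def shot(n,fn=None):
    s=arm.read_state(); im,d=arm.get_image(n)
    if fn: cv2.imwrite('pics/'+fn,im)
    return s,im,d
def toworld(n,u,v,dep,s=None):
    p=arm.camera_params(n); K=np.array(p['mtx']);D=np.array(p['dist'],float)
    uv=np.array([[[u,v]]],float)
    x=cv2.undistortPoints(uv,K,D)[0,0]
    c=np.array([x[0]*dep,x[1]*dep,dep,1])
    if n=='wrist':
        T=np.eye(4);T[:3,:3]=R.from_quat(s['ee_rot']).as_matrix();T[:3,3]=s['position']
        return (T@np.array(p['mount'])@c)[:3]
    return (np.linalg.inv(np.array(p['world_to_cam']))@c)[:3]
E
python3 - <<'E'
from h import *
for n in('scene','top','wrist'):
    s,im,d=shot(n,n+'0.png'); np.save('pics/'+n+'0.npy',d)
    print(n,{k:np.round(v,3).tolist() for k,v in arm.camera_params(n).items()})
print(s)
E
```

```text
pics
scene {'mtx': [[538.888, 0.0, 275.137], [0.0, 538.888, 205.108], [0.0, 0.0, 1.0]], 'dist': [-0.166, 0.0, 0.0, 0.0, 0.0], 'world_to_cam': [[0.34, 0.941, -0.001, -257.357], [0.796, -0.288, -0.532, -285.343], [-0.501, 0.18, -0.847, 1628.914], [0.0, 0.0, 0.0, 1.0]]}
top {'mtx': [[510.927, 0.0, 277.663], [0.0, 510.927, 210.515], [0.0, 0.0, 1.0]], 'dist': [0.033, 0.0, 0.0, 0.0, 0.0], 'world_to_cam': [[0.015, -1.0, 0.01, 60.44], [-0.987, -0.016, -0.162, 499.807], [0.162, -0.007, -0.987, 1638.142], [0.0, 0.0, 0.0, 1.0]]}
wrist {'mtx': [[292.473, 0.0, 281.869], [0.0, 292.473, 208.581], [0.0, 0.0, 1.0]], 'dist': [-0.055, 0.0, 0.0, 0.0, 0.0], 'mount': [[1.0, -0.001, -0.0, -0.689], [0.001, 0.963, 0.271, -68.945], [0.0, -0.271, 0.963, -142.751], [0.0, 0.0, 0.0, 1.0]]}
{'clock': 0.1, 'joints': array([ 1.50666037e+00,  3.85460850e-01,  6.75517684e-03, -4.52739468e-04,
       -1.19400859e+00, -2.58633170e-01]), 'joint_vel': array([-0.00110214, -0.00101547,  0.00398704,  0.00147022, -0.00055807,
        0.0009333 ]), 'joint_efforts': array([-1.87767891e-04, -3.93319380e+01,  1.88927865e+01,  4.19789717e+00,
       -2.58802262e-03,  6.24924880e-06]), 'position': array([198.03933474, 592.23472222, 230.33683925]), 'ee_rot': array([-5.84229013e-01,  8.11588255e-01, -6.07096451e-04, -7.71575872e-04]), 'contact_force': array([ 0.58168075,  0.76192155, -0.02597123]), 'wrist_torque': array([ 0.04488489, -0.02400892,  0.01572275]), 'gripper_width': 85.74594721794617}
```

View pics/scene0.png

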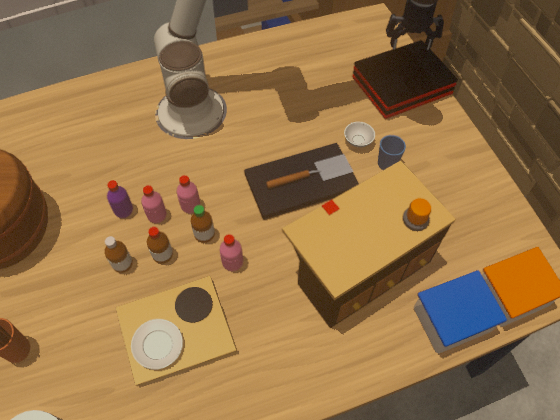

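View pics/top0.png

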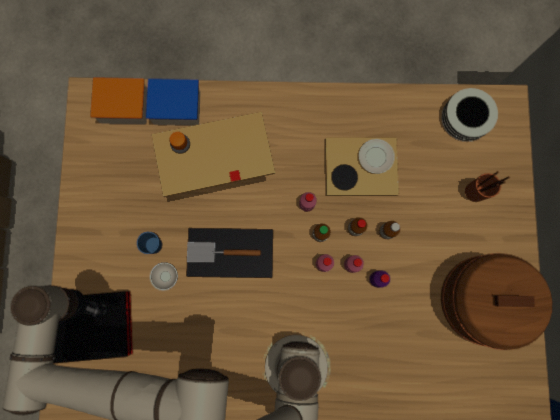

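View pics/wrist0.png

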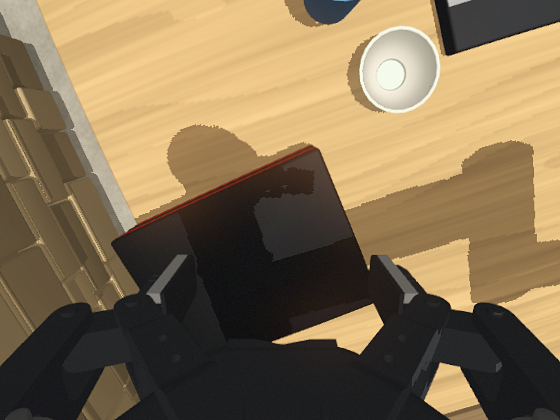

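Red-cap candidates (scene pixels): purple (119,199), pink (152,203), pink (188,194), pink (231,252) and amber (158,245). The amber one at (158,245), which is top (359,227), fits because it stands in the row between the white and green caps. I'll confirm it in a crop and measure.

```bash
python3 - <<'E'
from h import *
a=cv2.imread('pics/scene0.png');b=cv2.imread('pics/top0.png')
c1=cv2.resize(a[165:385,90:260],None,fx=2.6,fy=2.6,interpolation=2)
c2=cv2.resize(b[120:300,280:420],None,fx=2.6,fy=2.6,interpolation=2)
h=max(c1.shape[0],c2.shape[0]);o=np.zeros((h,c1.shape[1]+c2.shape[1],3),np.uint8)
o[:c1.shape[0],:c1.shape[1]]=c1;o[:c2.shape[0],c1.shape[1]:]=c2
o=o[:600];print(o.shape);cv2.imwrite('pics/crop1.png',o)
# point clouds
for n in('scene','top'):
    d=np.load('pics/%s0.npy'%n);im=cv2.imread('pics/%s0.png'%n)
    p=arm.camera_params(n);K=np.array(p['mtx']);D=np.array(p['dist'])
    vv,uu=np.mgrid[0:420,0:560]
    x=cv2.undistortPoints(np.stack([uu,vv],-1).reshape(-1,1,2).astype(float),K,D).reshape(420,560,2)
    P=np.dstack([x[...,0]*d,x[...,1]*d,d,np.ones_like(d)])@np.linalg.inv(p['world_to_cam']).T
    np.save('pics/P_%s.npy'%n,P[...,:3])
    P=P[...,:3]
    pts={'scene':dict(red=(155,233),white=(111,243),green=(199,211),pinkr=(230,240),coaster=(193,304),plate=(157,345),mark=(331,207)),
      'top':dict(red=(361,225),white=(395,227),green=(323,230),pinkr=(309,199),coaster=(344,177),plate=(376,156),mark=(235,176))}[n]
    for k,(u,v) in pts.items(): print(n,k,np.round(np.median(P[v-1:v+2,u-1:u+2].reshape(-1,3),0)),)
    # coaster: dark pixels near
    u,v=pts['coaster'];hsv=cv2.cvtColor(im,cv2.COLOR_BGR2HSV)
    m=((hsv[...,2]<75)&(P[...,2]>15)&(P[...,2]<45)).astype(np.uint8);m[:, :max(0,u-45)]=0;m[:,u+45:]=0;m[:v-45]=0;m[v+45:]=0
    nn,l,st,ce=cv2.connectedComponentsWithStats(m);i=l[v,u]
    q=P[l==i];print('coaster',st[i],q.mean(0),(q.min(0)+q.max(0))/2,q.max(0)-q.min(0))
    # red square
    u,v=pts['mark']
    m=((im[...,2]>140)&(im[...,1]<70)).astype(np.uint8);nn,l,st,ce=cv2.connectedComponentsWithStats(m);i=l[v,u]
    q=P[l==i];print('mark',st[i],q.mean(0))
    # wood top by height
    m=(abs(P[...,2]-206)<8)&(P[...,0]>350)
    q=P[m];
    if n=='top': m&=(uu<290)&(vv<215)
    else: m&=(uu>270)
    q=P[m];r=cv2.minAreaRect(q[:,:2].astype(np.float32));print('woodtop',r,cv2.boxPoints(r),q[:,2].mean())
    for t,hi in(('red',1),('white',1),('green',1),('pinkr',1)):
        u,v=pts[t];c=np.median(P[v-1:v+2,u-1:u+2].reshape(-1,3),0)
        near=np.hypot(P[...,0]-c[0],P[...,1]-c[1])<40
        q=P[near&(P[...,2]>112)];print(n,t,'cap',len(q),np.round((q.min(0)+q.max(0))/2,1),np.round(q.mean(0),1),np.round(q.max(0)-q.min(0),1))
    for th in('red_bottle_center','coaster','lip_edge'):
        if th!='lip_edge' or 1:
            arm_r=arm.tip_of(th,n);print(th,[(np.round(z['uv']),round(z['score'],2)) for z in arm_r[:5]])
E
```

```text
(572, 806, 3)
scene red [ 456. -192.  128.]
scene white [ 448. -297.  127.]
scene green [432. -77. 125.]
scene pinkr [534. -30. 127.]
scene coaster [ 617. -156.   32.]
scene plate [ 688. -262.   34.]
scene mark [576. 199. 208.]
coaster [     0      0    560    420 235196] [365.16295498 185.91472055 -29.80528872] [-12.07332685 352.58982224 229.42367608] [2435.66016644 2038.11044271 1995.88254914]
mark [322 200  17  15 135] [572.4176337 197.8153047 205.9614768]
woodtop ((642.7015991210938, 263.79132080078125), (199.44827270507812, 342.680419921875), 13.107869148254395) [[506.71838 408.0513 ]
 [584.4332   74.29946]
 [778.6848  119.53134]
 [700.97    453.28317]] 207.78212711630295
scene red cap 110 [ 448.4 -193.8  123.1] [ 451.  -193.8  125.5] [27.3 25.4 19.7]
scene white cap 105 [ 439.6 -299.3  121.5] [ 441.7 -299.3  124.4] [26.3 23.6 18.4]
scene green cap 100 [428.5 -77.3 122.4] [430.8 -77.6 124.5] [26.3 24.6 18.8]
scene pinkr cap 109 [529.9 -32.3 121.6] [532.5 -32.4 124.4] [25.5 24.6 18.9]
red_bottle_center [(array([157., 242.]), 0.93), (array([149., 202.]), 0.92), (array([117., 196.]
[... 628 characters left out ...]
90625), (199.2151336669922, 340.19561767578125), 13.183189392089844) [[507.61884 410.8097 ]
 [585.2056   79.57964]
 [779.1706  125.01367]
 [701.5838  456.2437 ]] 206.64923929174063
top red cap 55 [ 449.7 -191.2  122.6] [ 449.1 -190.5  124.9] [24.9 24.7 18.5]
top white cap 55 [ 441.  -294.4  122.6] [ 440.4 -294.1  124. ] [22.6 24.4 17.7]
top green cap 56 [427.5 -73.1 122.1] [427.6 -73.1 125. ] [22.3 23.7 20.2]
top pinkr cap 55 [529.8 -27.4 123.1] [528.9 -27.8 124.3] [26.  22.3 21.1]
red_bottle_center [(array([309., 203.]), 0.79), (array([325., 260.]), 0.77), (array([384., 278.]), 0.66), (array([360., 229.]), 0.56), (array([164., 274.]), 0.53)]
coaster [(array([345., 178.]), 0.86)]
lip_edge []
```

View pics/crop1.png

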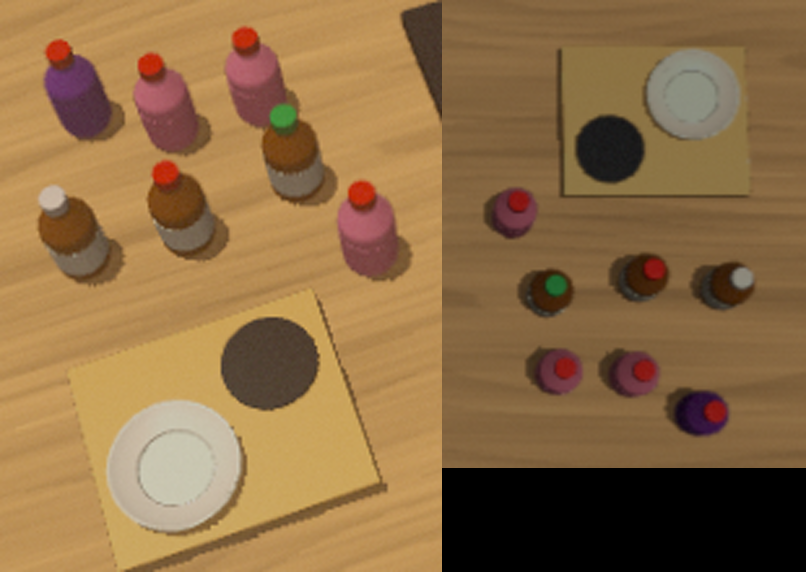

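Crop confirms it: the amber, red-capped bottle is in the middle of the row. Next I'll get the bottle profile, the neighbours, and the room available for the palm.

```bash
python3 - <<'E'
from h import *
P=np.load('pics/P_scene.npy');T=np.load('pics/P_top.npy')
# all caps
m=((P[...,2]>110)&(P[...,2]<135)&(P[...,0]>300)&(P[...,0]<600)&(P[...,1]<50)&(P[...,1]>-450)).astype(np.uint8)
n,l,st,ce=cv2.connectedComponentsWithStats(m)
for i in range(1,n):
    q=P[l==i]
    if len(q)>30: print('cap',ce[i].round(),np.round((q.min(0)+q.max(0))/2,1))
cam=np.linalg.inv(arm.camera_params('scene')['world_to_cam'])[:3,3];print(cam)
for c in [(448.5,-193),(440,-298),(529.9,-31)]:
    c=np.array(c);f=(c-cam[:2]);f/=np.linalg.norm(f);s=np.array([-f[1],f[0]])
    near=np.hypot(P[...,0]-c[0],P[...,1]-c[1])<45
    q=P[near&(P[...,2]>5)]
    lat=(q[:,:2]-c)@s;dp=(q[:,:2]-c)@f
    for z in range(20,130,8):
        k=abs(q[:,2]-z)<5
        print(z,k.sum(),np.round([lat[k].min(),lat[k].max(),dp[k].min()],1) if k.any() else '')
    print()
E
```

```text
cap [184. 181.] [331.6 -88.7 122. ]
cap [148. 191.] [ 327.9 -181.6  121.7]
cap [199. 211.] [428.5 -77.3 122.4]
cap [154. 232.] [ 448.4 -193.8  121.5]
cap [229. 240.] [529.9 -32.3 121.4]
cap [110. 242.] [ 439.6 -299.3  121.5]
[1130.0249929  -132.78292196 1227.36495065]
20 36 [-22.2  29.  -28.9]
28 39 [-24.   29.  -27.7]
36 43 [-24.2  27.7 -28.4]
44 43 [-24.2  28.1 -29.3]
52 43 [-24.4  28.1 -29.3]
60 51 [-24.8  28.8 -27.6]
68 45 [-23.8  27.8 -27.8]
76 59 [-23.1  28.1 -27.4]
84 112 [-22.2  27.1 -28.5]
92 106 [-21.1  25.4 -25.7]
100 67 [-18.3  17.7 -19.9]
108 25 [-10.6  12.7 -12.6]
116 22 [-10.9  13.2 -13.5]
124 76 [-11.7  13.6 -13.2]

20 36 [-25.8  24.6 -27.2]
28 40 [-25.7  25.4 -28.2]
36 42 [-25.7  27.2 -27.5]
44 42 [-25.8  28.  -27.6]
52 44 [-24.7  26.6 -27.9]
60 48 [-26.   28.5 -30. ]
68 51 [-24.8  27.2 -27.9]
76 63 [-25.2  27.8 -27.2]
84 116 [-24.8  27.6 -27. ]
92 109 [-21.9  24.2 -25. ]
100 75 [-16.4  21.7 -18.3]
108 21 [ -9.2  15.3 -13.1]
116 23 [-10.4  13.6 -12. ]
124 86 [ -9.6  13.6 -11.5]

20 33 [-22.4  24.9 -26.8]
28 36 [-23.4  26.6 -26.5]
36 38 [-23.7  27.8 -27.1]
44 36 [-24.3  27.2 -25.7]
52 42 [-24.9  25.  -26.3]
60 51 [-26.4  27.8 -26.4]
68 39 [-22.7  27.4 -26. ]
76 64 [-25.2  26.7 -25.5]
84 113 [-25.2  26.  -24.7]
92 105 [-21.5  25.1 -21.4]
100 63 [-16.2  17.6 -17.8]
108 12 [ -9.1  12.1 -12. ]
116 22 [ -9.8  13.2 -12.6]
124 84 [-11.2  13.2 -13.3]
```

```bash
cat >> h.py <<'E'
def down(xang):  # tool pointing down, tool x at world angle deg
    a=np.radians(xang);x=np.array([np.cos(a),np.sin(a),0]);z=np.array([0,0,-1.]);return R.from_matrix(np.stack([x,np.cross(z,x),z],1))
def rel(p0,r0,p,r):
    return np.r_[r0.inv().apply(np.subtract(p,p0))/10, (r0.inv()*r).as_rotvec(degrees=True)].round(3)
E
python3 - <<'E'
from h import *
r0=R.from_quat(arm.read_state()['ee_rot']);p0=[198.23,592.71,231.31]
print(r0.as_matrix().round(3))
print(rel(p0,r0,[449,-192,245],down(180)))
E
```

```text
[[-0.317 -0.948 -0.   ]
 [-0.948  0.317 -0.   ]
 [ 0.     0.    -1.   ]]
[ 6.6463e+01 -4.8675e+01 -1.3590e+00 -5.0000e-03 -9.0000e-03  7.1505e+01]
```

Emit:
move_arm(targets=[[66.5,-48.7,-1.4,0,0,71.5,0],[66.5,-48.7,-1.4,0,0,71.5,0],[66.5,-48.7,-1.4,0,0,71.5,0],[66.5,-48.7,-1.4,0,0,71.5,0],[66.5,-48.7,-1.4,0,0,71.5,0],[66.5,-48.7,-1.4,0,0,71.5,0],[66.5,-48.7,-1.4,0,0,71.5,0],[66.5,-48.7,-1.4,0,0,71.5,0],[66.5,-48.7,-1.4,0,0,71.5,0],[66.5,-48.7,-1.4,0,0,71.5,0],[66.5,-48.7,-1.4,0,0,71.5,0],[66.5,-48.7,-1.4,0,0,71.5,0],[66.5,-48.7,-1.4,0,0,71.5,0],[66.5,-48.7,-1.4,0,0,71.5,0],[66.5,-48.7,-1.4,0,0,71.5,0],[66.5,-48.7,-1.4,0,0,71.5,0]])

```text
clock: 2.45
position: [448.8, -191.4, 245.4]
ee_rot: [-0.001, 1.0, 0.0, 0.0]
contact_force: [-0.0, -0.2, -0.1]
gripper_width: 85.5
```

```bash
python3 - <<'E'
from h import *
s,im,d=shot('wrist','w1.png');print(s['position'],s['joints'].round(3))
p=arm.camera_params('wrist');K=np.array(p['mtx']);D=np.array(p['dist'])
vv,uu=np.mgrid[0:420,0:560]
x=cv2.undistortPoints(np.stack([uu,vv],-1).reshape(-1,1,2).astype(float),K,D).reshape(420,560,2)
T=np.eye(4);T[:3,:3]=R.from_quat(s['ee_rot']).as_matrix();T[:3,3]=s['position']
P=(np.dstack([x[...,0]*d,x[...,1]*d,d,np.ones_like(d)])@(T@p['mount']).T)[...,:3]
m=((P[...,2]>118)&(P[...,2]<140)&(im[...,2]>90)&(im[...,1]<70)&(abs(P[...,0]-449)<40)&(abs(P[...,1]+192)<40))
q=P[m];print(len(q),q.min(0),q.max(0),(q.min(0)+q.max(0))/2, np.argwhere(m).mean(0))
for z in (50,70,84,100,124):
    q=P[(abs(P[...,2]-z)<4)&(np.hypot(P[...,0]-449,P[...,1]+192)<45)];
    if len(q):print(z,len(q),q.min(0).round(1),q.max(0).round(1))
E
```

```text
[ 448.78177288 -191.37313813  245.43331887] [-0.07   0.139 -0.294 -0.    -1.138  0.071]
572 [ 437.9176632  -206.76656788  118.24289477] [ 462.21530575 -181.78725673  127.66115236] [ 450.06648447 -194.27691231  122.95202356] [198.48076923 281.28321678]
50 26 [ 425.9 -221.5   47.2] [ 473.7 -207.3   53.8]
70 49 [ 424.1 -221.2   66.2] [ 476.5 -194.2   74. ]
84 482 [ 425.4 -219.3   80. ] [ 474.8 -171.1   88. ]
100 153 [ 435.8 -209.2   96. ] [ 464.5 -190.7  102.7]
124 572 [ 437.9 -206.8  120. ] [ 462.2 -181.8  127.7]
```

View pics/w1.png

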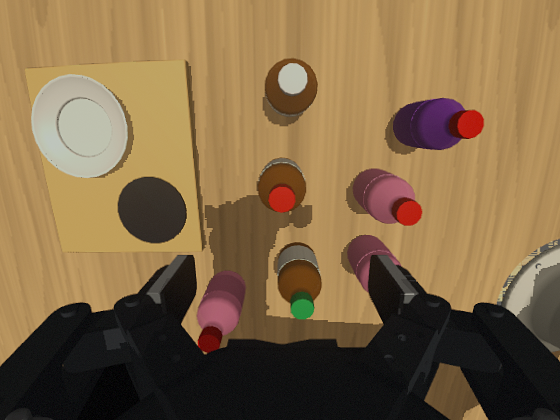

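Emit:
move_arm(targets=[[-0.12,-0.19,4,0,0,0,0],[-0.12,-0.19,8,0,0,0,0],[-0.12,-0.19,11,0,0,0,0],[-0.12,-0.19,14,0,0,0,0],[-0.12,-0.19,16,0,0,0,0],[-0.12,-0.19,17,0,0,0,0],[-0.12,-0.19,17.9,0,0,0,0],[-0.12,-0.19,18.4,0,0,0,0],[-0.12,-0.19,18.7,0,0,0,0],[-0.12,-0.19,18.7,0,0,0,0]])

```text
clock: 3.75
position: [450.4, -194.4, 58.5]
ee_rot: [-0.0, 1.0, -0.0, 0.0]
contact_force: [-0.0, 0.6, -1.3]
gripper_width: 85.3
```

```bash
python3 - <<'E'
from h import *
s,im,d=shot('wrist','w2.png');print(s['position'],s['contact_force'])
shot('scene','s2.png')
E
```

```text
[ 450.43379953 -194.39018052   58.45406485] [-0.03125797  0.59859202 -1.31293628]
```

View pics/w2.png

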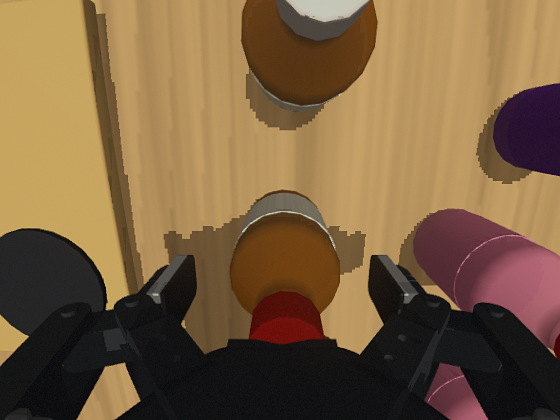

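View pics/s2.png

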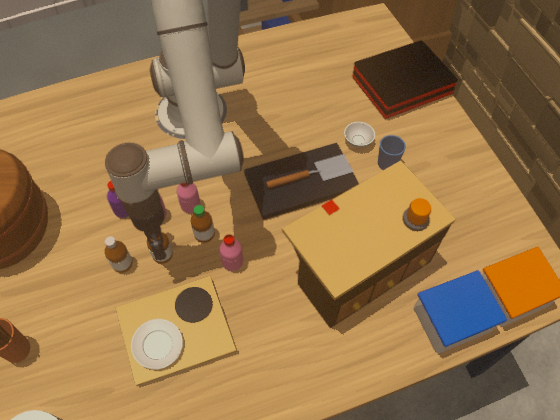

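The wrist view shows the bottle (285,270) centred between the fingers, with the cap clear of the palm. Closing now.

Emit:
move_arm(targets=[[0,0,0,0,0,0,60],[0,0,0,0,0,0,80],[0,0,0,0,0,0,100],[0,0,0,0,0,0,130],[0,0,0,0,0,0,160],[0,0,0,0,0,0,160],[0,0,0,0,0,0,160]])

```text
clock: 4.72
position: [450.2, -194.5, 59.0]
ee_rot: [-0.0, 1.0, -0.0, -0.0]
contact_force: [-2.1, 0.6, 6.2]
gripper_width: 51.4
```

Emit:
move_arm(targets=[[0,0,-0.3,0,0,0,160],[0,0,-0.8,0,0,0,160],[0,0,-1.5,0,0,0,160],[0,0,-2.5,0,0,0,160],[0,0,-3.5,0,0,0,160],[0,0,-5,0,0,0,160],[0,0,-7,0,0,0,160],[0,0,-7,0,0,0,160]])

```text
clock: 5.72
position: [451.6, -194.5, 130.2]
ee_rot: [-0.0, 1.0, -0.0, 0.002]
contact_force: [0.7, 0.5, -3.5]
gripper_width: 51.4
```

```bash
python3 - <<'E'
from h import *
s,im,d=shot('wrist','w3.png');print(s['position'],s['contact_force'],s['gripper_width'])
s,im,d=shot('scene')
cv2.imwrite('pics/s3.png',cv2.resize(im[130:330,80:280],None,fx=3,fy=3,interpolation=2))
E
```

```text
[ 451.63323939 -194.48080035  130.17663775] [ 0.68015691  0.4837824  -3.50250649] 51.44743363972863
```

View pics/w3.png

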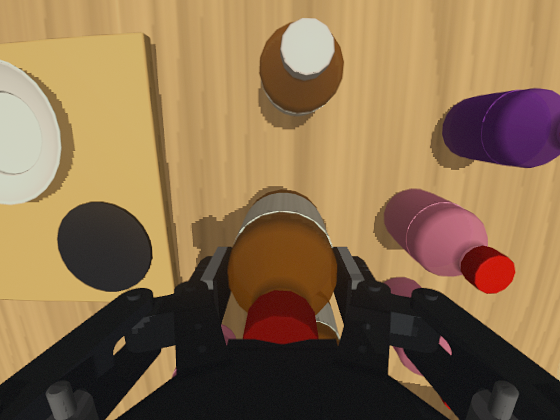

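View pics/s3.png

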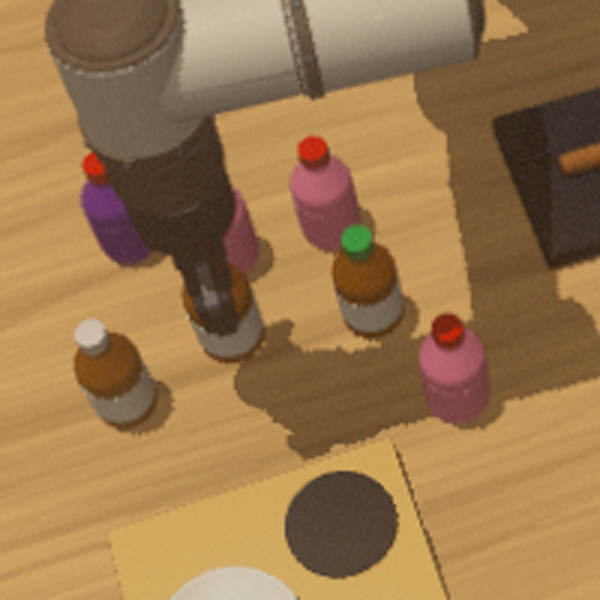

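The bottle is lifted and upright in the wrist view, about 3.5 N. Now I'll measure the coaster at wrist (104,246).

```bash
python3 - <<'E'
from h import *
s,im,d=shot('wrist')
p=arm.camera_params('wrist');K=np.array(p['mtx']);D=np.array(p['dist'])
T=np.eye(4);T[:3,:3]=R.from_quat(s['ee_rot']).as_matrix();T[:3,3]=s['position'];M=T@p['mount']
def onplane(uv,M,K,D,z):
    x=cv2.undistortPoints(np.float64(uv).reshape(-1,1,2),K,D).reshape(-1,2)
    r=np.c_[x,np.ones(len(x))]@M[:3,:3].T;return M[:3,3]+r*((z-M[2,3])/r[:,2])[:,None]
def fit(im,seed,M,K,D,name):
    m=(im.max(2)<75).astype(np.uint8);m[:, :seed[0]-60]=0;m[:,seed[0]+60:]=0
    m[:max(0,seed[1]-60)]=0;m[seed[1]+60:]=0
    m=cv2.morphologyEx(m,cv2.MORPH_OPEN,np.ones((3,3)))
    n,l,st,ce=cv2.connectedComponentsWithStats(m);i=l[seed[1],seed[0]]
    c=max(cv2.findContours((l==i).astype(np.uint8),0,1)[0],key=len)
    w=onplane(c.reshape(-1,2),M,K,D,30)
    print(name,st[i],cv2.minEnclosingCircle(w[:,:2].astype(np.float32)),cv2.fitEllipse(w[:,:2].astype(np.float32)))
fit(im,(104,246),M,K,D,'wrist')
for n,sd in(('scene',(193,304)),('top',(344,177))):
    q=arm.camera_params(n);fit(cv2.imread('pics/%s0.png'%n),sd,np.linalg.inv(q['world_to_cam']),np.array(q['mtx']),np.array(q['dist']),n)
# bottle position rel to tool: bottle label px; held bottle points at body
vv,uu=np.mgrid[0:420,0:560]
x=cv2.undistortPoints(np.stack([uu,vv],-1).reshape(-1,1,2).astype(float),K,D).reshape(420,560,2)
P=(np.dstack([x[...,0]*d,x[...,1]*d,d,np.ones_like(d)])@M.T)[...,:3]
for z in (155,165,172,178):
    q=P[(abs(P[...,2]-z)<3)&(abs(P[...,0]-451)<40)&(abs(P[...,1]+194)<45)&(im[...,2]>im[...,0]+25)]
    if len(q):print(z,len(q),q.min(0).round(1),q.max(0).round(1))
q=P[(abs(P[...,0]-451)<40)&(abs(P[...,1]+194)<45)&(im[...,2]>100)&(im[...,1]<60)];print('cap',q.min(0),q.max(0),len(q))
E
```

```text
wrist [  53  203   95   90 6639] ((617.1614990234375, -156.3166046142578), 45.48558044433594) ((617.0357666015625, -156.1158447265625), (87.4024658203125, 89.8096694946289), 114.52906036376953)
scene [     0      0    560    420 235200] ((18.88758659362793, 287.31805419921875), 1189.597412109375) ((207.77561950683594, 214.63504028320312), (1659.2132568359375, 2148.834228515625), 160.55850219726562)
top [332 165  26  25 527] ((618.4179077148438, -152.240478515625), 44.11298370361328) ((618.1651000976562, -152.69244384765625), (84.47132110595703, 84.86673736572266), 49.9678840637207)
155 1910 [ 411.  -218.3  152. ] [ 489.8 -178.8  158. ]
165 1524 [ 424.7 -212.1  162. ] [ 467.3 -182.6  168. ]
172 742 [ 412.6 -207.4  169. ] [ 489.7 -192.9  175. ]
178 197 [ 439.  -207.6  175.1] [ 485.5 -198.4  181. ]
cap [ 425.66762558 -209.97352753  147.95027533] [ 472.74959102 -178.88295883  202.95022869] 1618
```

Emit:
move_arm(targets=[[-2,0.5,0,0,0,0,160],[-5,1.2,0,0,0,0,160],[-8.5,2,0,0,0,0,160],[-12,2.8,0,0,0,0,160],[-14.5,3.4,0,0,0,0,160],[-16,3.7,0,0,0,0,160],[-16.6,3.8,0.5,0,0,0,160],[-16.6,3.8,1.5,0,0,0,160],[-16.6,3.8,2.3,0,0,0,160],[-16.6,3.8,2.7,0,0,0,160],[-16.6,3.8,3.0,0,0,0,160],[-16.6,3.8,3.0,0,0,0,160]])

```text
clock: 7.38
position: [616.2, -156.4, 98.3]
ee_rot: [-0.0, 1.0, -0.0, -0.0]
contact_force: [0.0, -0.4, -3.2]
gripper_width: 51.2
```

Emit:
move_arm(targets=[[-0.1,0.03,0.2,0,0,0,160],[-0.1,0.03,0.4,0,0,0,160],[-0.1,0.03,0.4,0,0,0,160]])

```text
clock: 7.75
position: [617.2, -156.0, 94.1]
ee_rot: [-0.0, 1.0, 0.0, -0.0]
contact_force: [0.3, -0.1, -2.4]
gripper_width: 51.6
```

```bash
python3 - <<'E'
from h import *
s,im,d=shot('wrist','w4.png');print(s['position'],s['contact_force'],s['gripper_width'])
s,im,d=shot('scene')
cv2.imwrite('pics/s4.png',cv2.resize(im[200:400,100:300],None,fx=3,fy=3,interpolation=2))
E
```

```text
[ 617.19193394 -155.9676962    94.10464542] [ 0.27277241 -0.1265727  -2.37754535] 51.5665565796689
```

View pics/w4.png

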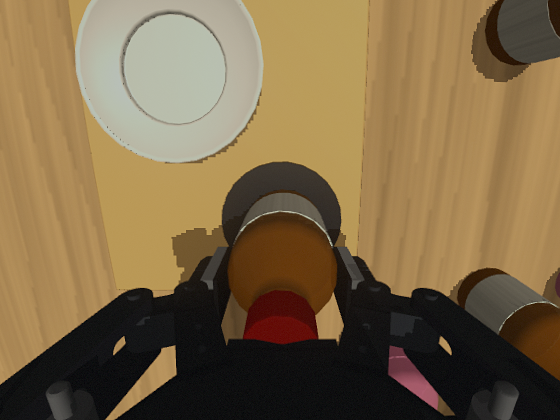

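View pics/s4.png

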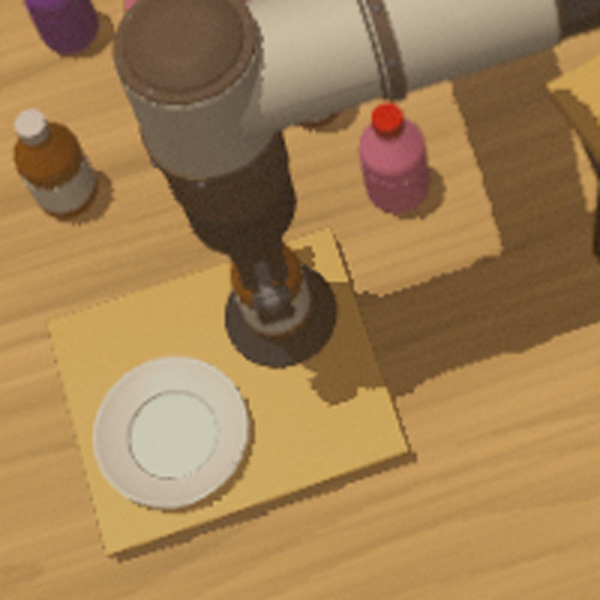

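The bottle is centred over the coaster (wrist 282,215). Lowering in small steps.

Emit:
move_arm(targets=[[0,0,0.1,0,0,0,160],[0,0,0.2,0,0,0,160],[0,0,0.3,0,0,0,160],[0,0,0.35,0,0,0,160],[0,0,0.4,0,0,0,160],[0,0,0.4,0,0,0,160]])

```text
clock: 8.6
position: [617.3, -156.0, 90.3]
ee_rot: [-0.0, 1.0, -0.0, -0.0]
contact_force: [-0.1, 0.1, -3.5]
gripper_width: 51.1
```

Emit:
move_arm(targets=[[0,0,0.05,0,0,0,160],[0,0,0.1,0,0,0,160],[0,0,0.12,0,0,0,160],[0,0,0.12,0,0,0,160]])

```text
clock: 9.1
position: [617.3, -156.0, 89.2]
ee_rot: [-0.0, 1.0, -0.0, 0.0]
contact_force: [-0.6, -0.7, -2.9]
gripper_width: 51.6
```

Emit:
move_arm(targets=[[0,0,0.04,0,0,0,160],[0,0,0.07,0,0,0,160],[0,0,0.1,0,0,0,160],[0,0,0.1,0,0,0,160]])

```text
clock: 9.6
position: [617.4, -156.2, 89.1]
ee_rot: [-0.0, 1.0, -0.0, 0.0]
contact_force: [-3.1, 1.7, 5.5]
gripper_width: 51.6
```

Emit:
move_arm(targets=[[0,0,0.05,0,0,0,95],[0,0,0.05,0,0,0,80],[0,0,0.05,0,0,0,60],[0,0,0.05,0,0,0,30],[0,0,0.05,0,0,0,0],[0,0,0.05,0,0,0,0],[0,0,0.05,0,0,0,0]])

```text
clock: 10.48
position: [617.4, -156.0, 87.6]
ee_rot: [-0.0, 1.0, 0.0, -0.0]
contact_force: [-0.2, -0.0, 0.1]
gripper_width: 85.5
```

```bash
python3 - <<'E'
from h import *
s,im,d=shot('wrist','w5.png');print(s['position'],s['contact_force'],s['gripper_width'])
E
```

```text
[ 617.35153131 -155.99221372   87.56261872] [-0.16790083 -0.03548384  0.06700711] 85.45006162256036
```

View pics/w5.png

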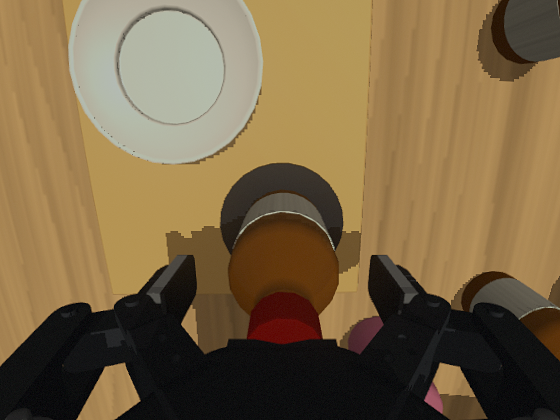

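Released, and the bottle stands upright on the coaster. Retreating straight up.

Emit:
move_arm(targets=[[0,0,-1,0,0,0,0],[0,0,-3,0,0,0,0],[0,0,-6,0,0,0,0],[0,0,-10,0,0,0,0],[0,0,-15,0,0,0,0],[0,0,-20,0,0,0,0],[0,0,-23,0,0,0,0],[0,0,-23,0,0,0,0]])

```text
clock: 11.52
position: [618.3, -156.3, 322.1]
ee_rot: [-0.0, 1.0, -0.0, 0.004]
contact_force: [-0.1, -0.8, 0.5]
gripper_width: 85.3
```

```bash
python3 - <<'E'
from h import *
s,im,d=shot('wrist','w6.png');print(s['position'],s['joints'].round(3))
shot('scene','s6.png')
E
```

```text
[ 618.30525845 -156.28723044  322.07055682] [ 6.000e-03  3.600e-01  1.940e-01  1.000e-03 -1.397e+00 -6.000e-03]
```

View pics/w6.png

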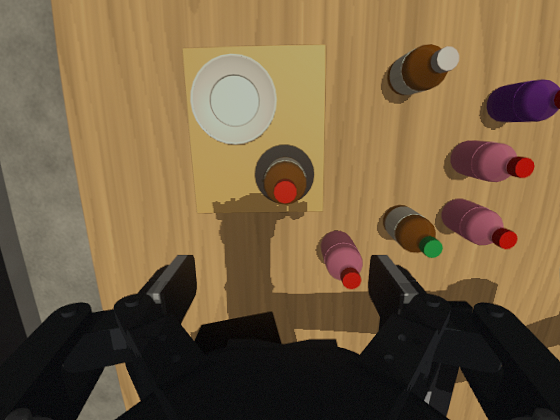

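View pics/s6.png

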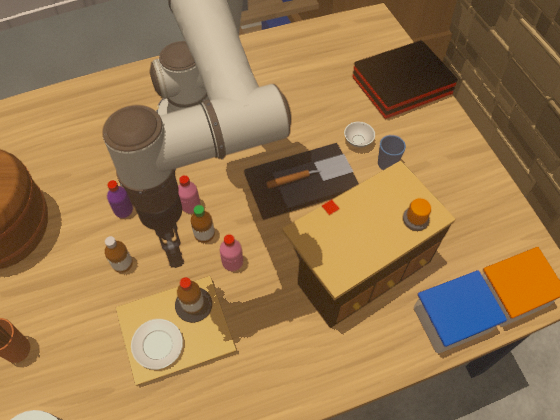

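The bottle is centred on the coaster (scene 193,300) and nothing else moved. Now the switch approach.

```bash
cat >> h.py <<'E'
YAW=np.radians(13.1);xs=np.array([np.cos(YAW),np.sin(YAW),0]);ys=np.array([-np.sin(YAW),np.cos(YAW),0]);zs=np.array([0,0,1.])
O=np.array([601.4,255,0]);q=2**-.5
def sp(s,n,y=-50): return O+ys*y+xs*(-37+q*s-q*n)+zs*(153-q*s-q*n)
zt=q*xs-q*zs
RT=R.from_matrix(np.stack([ys,np.cross(zt,ys),zt],1))
E
python3 - <<'E'
from h import *
s=arm.read_state();p0=s['position'];r0=R.from_quat(s['ee_rot'])
print(sp(0,0))
for p in ([500,40,300],[490,175,260],sp(-60,50)): print(np.round(p,1),rel(p0,r0,p,RT))
E
```

```text
[576.69545458 197.91510326 153.        ]
[500  40 300] [ 11.696  19.583   1.788 -37.869 -30.105  72.655]
[490 175 260] [ 12.696  33.081   5.796 -37.869 -30.105  72.655]
[500.9 180.3 160.1] [ 11.605  33.604  15.789 -37.869 -30.105  72.655]
```

Emit:
move_arm(targets=[[11.7,19.6,1.8,-37.9,-30.1,72.7,255],[11.7,19.6,1.8,-37.9,-30.1,72.7,255],[11.7,19.6,1.8,-37.9,-30.1,72.7,255],[11.7,19.6,1.8,-37.9,-30.1,72.7,255],[11.7,19.6,1.8,-37.9,-30.1,72.7,255],[11.7,19.6,1.8,-37.9,-30.1,72.7,255],[11.7,19.6,1.8,-37.9,-30.1,72.7,255],[11.7,19.6,1.8,-37.9,-30.1,72.7,255],[11.7,19.6,1.8,-37.9,-30.1,72.7,255],[11.7,19.6,1.8,-37.9,-30.1,72.7,255],[11.7,19.6,1.8,-37.9,-30.1,72.7,255]])

```text
clock: 13.0
position: [497.1, 35.8, 308.8]
ee_rot: [0.576, 0.728, 0.293, 0.23]
contact_force: [0.1, 0.4, -0.2]
gripper_width: -0.3
```

```bash
python3 - <<'E'
from h import *
s=arm.read_state();p0=s['position'];r0=R.from_quat(s['ee_rot']);print(p0,s['joints'].round(2),(r0.inv()*RT).as_rotvec(degrees=True),s['gripper_width'])
for p in ([490,175,260],sp(-60,50)): print(np.round(p,1),rel(p0,r0,p,RT))
E
```

```text
[497.11476936  35.77984784 308.83869333] [ 0.38 -0.21 -0.9   0.69 -0.16 -2.37] [-1.20205641 -0.2986587   0.05198667] -0.2554261437628955
[490 175 260] [13.695 -1.59   5.301 -1.202 -0.299  0.052]
[500.9 180.3 160.1] [13.926 -7.65  13.335 -1.202 -0.299  0.052]
```

```bash
python3 - <<'E'
from h import *
p0=np.array([500,40,300.])
for p in ([510,150,230],sp(-60,50),sp(-30,45)): print(np.round(p,1),rel(p0,RT,p,RT))
E
```

```text
[510 150 230] [10.487 -2.498  7.401  0.     0.     0.   ]
[500.9 180.3 160.1] [13.642 -7.582 12.207  0.     0.     0.   ]
[525.  185.9 142.4] [13.642 -7.082 15.207  0.     0.     0.   ]
```

Emit:
move_arm(targets=[[5.2,-1.2,3.7,0,0,0,255],[10.5,-2.5,7.4,0,0,0,255],[10.5,-2.5,7.4,0,0,0,255],[10.5,-2.5,7.4,0,0,0,255]])

```text
clock: 13.5
position: [497.7, 152.8, 282.3]
ee_rot: [0.584, 0.734, 0.267, 0.219]
contact_force: [0.0, -0.6, 0.7]
gripper_width: -0.4
```

```bash
cat > st.py <<'E'
from h import *
s=arm.read_state();p0=s['position'];r0=R.from_quat(s['ee_rot']);d=p0-O
lx,ly,lz=d@xs,d@ys,p0[2]
print(p0.round(1),s['joints'].round(2),'orient err',(r0.inv()*RT).as_rotvec(degrees=True).round(2),'s,n,y',np.round([(lx+37)*q-(lz-153)*q,-(lx+37)*q-(lz-153)*q,ly],1),'F',s['contact_force'].round(1),'n-force',round(float(s['contact_force']@(-q*xs-q*zs)),1))
E
python3 st.py
```

```text
[497.7 152.8 282.3] [ 0.45 -0.12 -0.97  1.35 -0.16 -3.09] orient err [-4.61  0.66  0.17] s,n,y [-153.   -29.8  -76. ] F [ 0.  -0.6  0.7] n-force -0.4
```

q5 is at its limit, because the tool is nearly in line with the forearm. I'll fit a small kinematic model to choose a feasible finger direction within the slant plane.

```bash
cat > kin.py <<'E'
import numpy as np
from scipy.optimize import least_squares
from scipy.spatial.transform import Rotation as R
Q=np.array
def fk(j,p):
    h,r0,L1,a,L2,lat,d6=p
    Rz=R.from_euler('z',j[0]);Ry=R.from_euler('y',j[1])
    x=Rz.apply([r0,lat,h])
    A=Rz*Ry; x=x+A.apply([0,0,L1])
    A=A*R.from_euler('y',-j[2]); x=x+A.apply([L2,0,a])
    A=A*R.from_euler('x',S4*j[3]); A=A*R.from_euler('y',-j[4]); x=x+A.apply([d6,0,0])
    A=A*R.from_euler('x',S6*j[5])
    # tool: z = x_link ; tool x = M
    M=R.from_matrix(np.array([[0,0,1],[0,1,0],[-1,0,0]]).T) # placeholder
    return x,A
E
python3 - <<'E'
import kin;from kin import *
from h import *
s=arm.read_state()
D=[([1.507,.385,.008,0,-1.194,-.259],[198.23,592.71,231.31],None),
([-.07,.139,-.294,0,-1.138,.071],[448.8,-191.4,245.4],[-.001,1,0,0]),
([.006,.36,.194,.001,-1.397,-.006],[618.3,-156.3,322.1],[0,1,0,.004]),
(s['joints'],s['position'],s['ee_rot']),
([.38,-.21,-.9,.69,-.16,-2.37],[497.1,35.8,308.8],[.576,.728,.293,.23])]
for kin.S4 in(1,-1):
    kin.S6=1
    f=lambda p:np.concatenate([fk(j,p)[0]-x for j,x,_ in D])
    r=least_squares(f,[300,0,400,0,400,-150,250]);print(kin.S4,r.x.round(1),f(r.x).round(1))
    for j,x,qq in D[1:]:
        A=fk(j,r.x)[1];print('zdir',A.apply([1,0,0]).round(3),R.from_quat(qq).apply([0,0,1]).round(3))
    for kin.S6 in(1,-1):
        for j,x,qq in D[1:]:
            A=fk(j,r.x)[1];print(kin.S6,(A.inv()*R.from_quat(qq)).as_matrix().round(2).tolist())
E
```

```text
1 [ 146.9  103.7  645.5   26.2  277.4 -164.4  428.4] [  5.    9.2   7.7  -5.5  -4.5  19.8  -5.   -4.  -19.4  -7.8 -22.5 -11.3
   5.2  34.5   3.3]
zdir [-0.  0. -1.] [ 0.  0. -1.]
zdir [ 0.008  0.001 -1.   ] [ 0.008  0.    -1.   ]
zdir [ 0.497  0.416 -0.762] [ 0.634  0.135 -0.762]
zdir [ 0.597  0.348 -0.723] [ 0.672  0.162 -0.723]
1 [[0.0, 0.0, 1.0], [-0.14, 0.99, 0.0], [-0.99, -0.14, 0.0]]
1 [[0.0, 0.0, 1.0], [0.01, 1.0, -0.0], [-1.0, 0.01, 0.0]]
1 [[0.3, -0.05, 0.95], [-0.33, -0.94, 0.05], [0.9, -0.33, -0.3]]
1 [[0.2, -0.02, 0.98], [-0.22, -0.98, 0.02], [0.96, -0.22, -0.2]]
-1 [[0.0, 0.0, 1.0], [-0.0, 1.0, -0.0], [-1.0, -0.0, 0.0]]
-1 [[0.0, 0.0, 1.0], [-0.0, 1.0, -0.0], [-1.0, -0.0, 0.0]]
-1 [[0.3, -0.05, 0.95], [-0.41, -0.91, 0.08], [0.86, -0.42, -0.3]]
-1 [[0.2, -0.02, 0.98], [-0.96, 0.19, 0.2], [-0.19, -0.98, 0.02]]
-1 [  99.8  285.6  455.4   22.8  149.6 -130.2  234.7] [-29.8   1.9  21.9  34.9  27.   28.5 -18.3  29.5 -33.1  19.  -86.4  -6.2
   6.6  -0.4 -11.1]
zdir [-0.  0. -1.] [ 0.  0. -1.]
zdir [ 0.008 -0.001 -1.   ] [ 0.008  0.    -1.   ]
zdir [ 0.634  0.135 -0.762] [ 0.634  0.135 -0.762]
zdir [ 0.672  0.159 -0.723] [ 0.672  0.162 -0.723]
1 [[0.0, 0.0, 1.0], [-0.14, 0.99, 0.0], [-0.99, -0.14, 0.0]]
1 [[0.0, -0.0, 1.0], [0.01, 1.0, 0.0], [-1.0, 0.01, 0.0]]
1 [[0.0, -0.0, 1.0], [-0.1, 1.0, 0.0], [-1.0, -0.1, 0.0]]
1 [[-0.0, -0.0, 1.0], [-1.0, 0.02, -0.0], [-0.02, -1.0, -0.0]]
-1 [[0.0, 0.0, 1.0], [-0.0, 1.0, -0.0], [-1.0, -0.0, 0.0]]
-1 [[0.0, -0.0, 1.0], [0.0, 1.0, 0.0], [-1.0, 0.0, 0.0]]
-1 [[0.0, -0.0, 1.0], [0.0, 1.0, 0.0], [-1.0, 0.0, 0.0]]
-1 [[-0.0, -0.0, 1.0], [-0.01, 1.0, 0.0], [-1.0, -0.01, -0.0]]
```

```bash
cat > kin.py <<'E'
import numpy as np
from scipy.optimize import least_squares
from scipy.spatial.transform import Rotation as R
MT=R.from_matrix([[0,0,1],[0,1,0],[-1,0,0]])
def fk(j,p):
    h,r0,L1,a,L2,lat,d6,by,bz,cz=p
    Rz=R.from_euler('z',j[0]);A=Rz*R.from_euler('y',j[1])
    x=Rz.apply([r0,0,h])+A.apply([0,0,L1])
    A=A*R.from_euler('y',-j[2]); x=x+A.apply([L2,lat,a])
    A=A*R.from_euler('x',-j[3]); x=x+A.apply([0,by,bz])
    A=A*R.from_euler('y',-j[4]); x=x+A.apply([d6,0,cz])
    A=A*R.from_euler('x',-j[5])
    return x,A*MT
E
python3 - <<'E'
from kin import *
from h import *
s=arm.read_state()
D=[([1.507,.385,.008,0,-1.194,-.259],[198.23,592.71,231.31]),
([-.07,.139,-.294,0,-1.138,.071],[448.8,-191.4,245.4]),
([.006,.36,.194,.001,-1.397,-.006],[618.3,-156.3,322.1]),
(s['joints'],s['position']),
([.38,-.21,-.9,.69,-.16,-2.37],[497.1,35.8,308.8])]
f=lambda p:np.concatenate([fk(j,p)[0]-x for j,x in D])
g=lambda p:np.r_[f(p),np.array(p)*.003]
r=least_squares(g,[300,0,400,0,400,-150,250,0,0,0]);print(r.x.round(1),f(r.x).round(1))
np.save('kin.npy',r.x)
E
```

```text
[ 156.5   -1.9  566.     4.   419.8   -0.9  298.  -158.6   -1.     2.5] [-0.5  0.4 -0.   0.2  0.   0.2 -0.5  0.2 -0.2 -0.8  0.4 -0.   0.9 -1.2
  0. ]
```

```bash
cat >> kin.py <<'E'
PK=np.load('kin.npy')
LO=np.array([-3.14,-1.21,-1.07,-3.16,-2.99,-3.1]);HI=np.array([3.14,2.06,1.41,2.05,-.16,3.1])
def ik(x,rot,seed):
    m=.02
    def f(j):
        X,A=fk(j,PK);return np.r_[(X-x)/100,(A.inv()*rot).as_rotvec()]
    r=least_squares(f,np.clip(seed,LO+m+.001,HI-m-.001),bounds=(LO+m,HI-m));return r.x,np.linalg.norm(r.fun)
E
cat >> h.py <<'E'
def rt(beta,flip):
    b=np.radians(beta);z=np.cos(b)*zt+np.sin(b)*ys;n=-q*xs-q*zs
    x=np.cross(n,z)*(1 if flip else -1)  # jaw axis in slant plane
    return R.from_matrix(np.stack([x,np.cross(z,x),z],1))
E
python3 - <<'E'
from kin import *
from h import *
print(np.round((rt(0,0).inv()*RT).as_rotvec(degrees=True)),np.round((rt(0,1).inv()*RT).as_rotvec(degrees=True)))
rng=np.random.default_rng(0)
for flip in(0,1):
  for beta in(-40,-30,-20,-10,0,10,20,30,40):
    sols=[]
    for k in range(25):
        sd=rng.uniform(LO,HI);sd[0]=rng.uniform(-.5,1.2)
        j,e=ik(sp(8,5),rt(beta,flip),sd)
        if e<2e-3 and not any(np.abs(j-t).max()<.1 for t in sols): sols.append(j)
    print(flip,beta,[t.round(2).tolist() for t in sols])
E
```

```text
[ 0.  0. -0.] [ -0.  -0. 180.]
0 -40 [[0.75, 0.45, -0.85, 1.57, -0.97, 2.47]]
0 -30 [[0.6, 0.37, -0.91, 1.85, -0.8, 2.39]]
0 -20 []
0 -10 []
0 0 []
0 10 []
0 20 [[0.3, 0.27, -0.36, -1.14, -0.33, -0.5]]
0 30 [[0.14, 0.32, -0.3, -1.28, -0.62, -0.27]]
0 40 [[0.03, 0.4, -0.25, -1.32, -0.86, -0.17]]
1 -40 [[0.75, 0.45, -0.85, 1.57, -0.97, -0.67]]
1 -30 [[0.6, 0.37, -0.91, 1.85, -0.8, -0.75]]
1 -20 []
1 -10 []
1 0 []
1 10 []
1 20 [[0.3, 0.27, -0.36, -1.14, -0.33, 2.64]]
1 30 [[0.14, 0.32, -0.3, -1.28, -0.62, 2.87]]
1 40 [[0.03, 0.4, -0.25, -1.32, -0.86, 2.97]]
```

```bash
cat >> h.py <<'E'
NV=-q*xs-q*zs
def rtg(beta,gam,flip=0):
    r=rt(beta,flip); u=r.apply([0,1,0])  # toward stand if flip=0
    return r*R.from_euler('x',(-gam if flip==0 else gam),degrees=True)
def box(z0,z1,hx,hy):
    g=np.meshgrid(np.linspace(-hx,hx,9),np.linspace(-hy,hy,9),np.linspace(-z1,-z0,9));return np.stack([a.ravel() for a in g],1)
BODY=box(73,180,43,43);FING=np.r_[box(0,35,15,11),box(35,73,50,14)]
def clear(p,r,B):
    w=r.apply(B)+p-O;lx,ly,lz=w@xs,w@ys,w[:,2]
    n=-(lx+37)*q-(lz-153)*q
    return np.max([-56-lx,lz-206,n+14],0).min()
def tcp_for(c_s,c_n,beta,gam,back,flip=0,y=-50):
    # finger upper-side point 'back' mm behind the tip sits at slant coords (c_s,c_n)
    r=rtg(beta,gam,flip);loc=np.array([0,11. if flip==0 else -11.,-back]);return sp(c_s,c_n,y)-r.apply(loc),r
E
python3 - <<'E'
from kin import *
from h import *
r=rtg(0,20);print('z dir n-comp',r.apply([0,0,1])@NV,'(neg => tip toward stand, back away)')
sd0=np.array([.2,.3,-.33,-1.2,-.5,-.4])
for beta in(0,5,10,15,20,25,30):
  for gam in(0,5,10,15,20,25):
    p,r=tcp_for(2,-6,beta,gam,2)
    j,e=ik(p,r,sd0); p2,_=tcp_for(2,40,beta,gam,2);j2,e2=ik(p2,r,j)
    print(beta,gam,'e',round(e,4),round(e2,4),j.round(2),j2.round(2),'clr body',clear(p,r,BODY).round(1),'fing',clear(p,r,FING).round(1))
E
```

```text
z dir n-comp -0.342020143325669 (neg => tip toward stand, back away)
0 0 e 0.0897 0.0397 [ 0.06  0.26 -0.64 -2.81 -0.18  1.36] [ 0.06  0.27 -0.64 -2.55 -0.18  1.1 ] clr body 15.1 fing 5.0
0 5 e 0.0268 0.0 [ 0.07  0.26 -0.57 -2.5  -0.18  1.03] [ 0.02  0.29 -0.7  -2.6  -0.32  1.19] clr body 16.1 fing 7.8
0 10 e 0.0 0.0 [ 0.02  0.28 -0.66 -2.63 -0.36  1.21] [-0.03  0.33 -0.81 -2.73 -0.55  1.37] clr body 16.8 fing 7.7
0 15 e 0.0 0.0 [-0.02  0.32 -0.76 -2.75 -0.58  1.36] [-0.05  0.39 -0.88 -2.79 -0.76  1.45] clr body 20.8 fing 7.5
0 20 e 0.0 0.0 [-0.03  0.38 -0.83 -2.8  -0.79  1.44] [-0.07  0.47 -0.94 -2.82 -0.98  1.51] clr body 26.2 fing 7.3
0 25 e 0.0 0.0 [-0.05  0.45 -0.88 -2.83 -0.99  1.49] [-0.08  0.56 -0.98 -2.83 -1.19  1.56] clr body 31.1 fing 7.2
5 0 e 0.1448 0.0789 [ 0.1   0.26 -0.52 -2.26 -0.18  0.77] [ 0.12  0.27 -0.54 -2.1  -0.18  0.6 ] clr body 12.2 fing 5.0
5 5 e 0.0603 0.0 [ 0.13  0.25 -0.48 -2.08 -0.18  0.56] [ 0.11  0.27 -0.55 -2.11 -0.21  0.62] clr body 13.2 fing 7.8
5 10 e 0.0 0.0 [ 0.06  0.27 -0.53 -2.23 -0.28  0.76] [-0.03  0.32 -0.71 -2.46 -0.48  1.09] clr body 13.9 
[... 3090 characters left out ...]
 13.1 fing 7.2
30 0 e 0.0 0.0 [ 0.14  0.31 -0.31 -1.28 -0.62 -0.28] [ 0.09  0.34 -0.39 -1.4  -0.63 -0.09] clr body -6.9 fing 5.0
30 5 e 0.0 0.0 [ 0.07  0.33 -0.34 -1.46 -0.65 -0.06] [ 0.01  0.36 -0.43 -1.58 -0.69  0.14] clr body -6.0 fing 7.8
30 10 e 0.0 0.0 [-0.    0.35 -0.39 -1.64 -0.71  0.16] [-0.07  0.4  -0.49 -1.74 -0.77  0.36] clr body -5.6 fing 7.7
30 15 e 0.0 0.0 [-0.07  0.39 -0.45 -1.81 -0.79  0.38] [-0.13  0.44 -0.54 -1.89 -0.87  0.56] clr body -1.7 fing 7.5
30 20 e 0.0 0.0 [-0.13  0.43 -0.51 -1.95 -0.9   0.57] [-0.19  0.5  -0.6  -2.   -0.99  0.74] clr body 3.6 fing 7.3
30 25 e 0.0 0.0 [-0.17  0.49 -0.57 -2.07 -1.02  0.73] [-0.22  0.57 -0.66 -2.1  -1.12  0.89] clr body 9.0 fing 7.2
```

```bash
python3 - <<'E'
from kin import *
from h import *
p=[510,150,230.];print(rel(p,RT,[500,0,340],down(180)))
s=arm.read_state();print(rel(s['position'],R.from_quat(s['ee_rot']),[500,0,340],down(180)))
jt=[-.08,.38,-.65,-2.2,-.68,.88]
print(ik(np.array([500,0,340.]),down(180),[0.1,.1,0,0,-1.4,0]))
E
```

```text
[-14.383   4.685 -10.871  37.905  30.097 -72.661]
[-15.015   1.235  -6.322  33.585  27.618 -73.589]
(array([ 3.24707869e-01,  1.08625503e-01, -9.29597752e-02, -3.05619674e-10,
       -1.36921105e+00, -3.24707869e-01]), np.float64(4.3612435700449965e-10))
```

Emit:
move_arm(targets=[[-7,2,-6,0,0,0,255],[-14.4,4,-10.5,0,0,0,255],[-14.4,4.5,-10.8,19,15,-36,255],[-14.4,4.5,-10.8,37.9,30.1,-72.7,255],[-14.4,4.5,-10.8,37.9,30.1,-72.7,255],[-14.4,4.5,-10.8,37.9,30.1,-72.7,255],[-14.4,4.5,-10.8,37.9,30.1,-72.7,255],[-14.4,4.5,-10.8,37.9,30.1,-72.7,255],[-14.4,4.5,-10.8,37.9,30.1,-72.7,255],[-14.4,4.5,-10.8,37.9,30.1,-72.7,255],[-14.4,4.5,-10.8,37.9,30.1,-72.7,255],[-14.4,4.5,-10.8,37.9,30.1,-72.7,255],[-14.4,4.5,-10.8,37.9,30.1,-72.7,255],[-14.4,4.5,-10.8,37.9,30.1,-72.7,255]])

```text
clock: 15.25
position: [493.7, 6.5, 395.0]
ee_rot: [0.003, 0.999, -0.011, -0.038]
contact_force: [0.1, 0.0, 0.9]
gripper_width: 0.2
```

```bash
python3 st.py
```

```text
[493.7   6.5 395. ] [ 0.34  0.12  0.06 -0.   -1.58 -0.35] orient err [-41.93 -32.73  71.53] s,n,y [-258.9  -83.3 -217.7] F [0.1 0.  0.9] n-force -0.7
```

```bash
cat > plan.py <<'E'
from kin import *
from h import *
BE,GA=15,15
s=arm.read_state();j0=s['joints'];p0=s['position'];r0=R.from_quat(s['ee_rot'])
print('fk err',fk(j0,PK)[0]-p0)
def P(cs,n): return tcp_for(cs,n,BE,GA,2)
sd=[-.05,.35,-.6,-2.1,-.6,.8]
A,r=P(4,60);jA,e=ik(A,r,sd);print('A',A.round(1),jA.round(2),e)
B,_=P(-60,60);jB,e=ik(B,r,sd);print('B',B.round(1),jB.round(2),e)
C,_=P(-60,60);C=C+[-20,0,90];jC,e=ik(C,r,sd);print('C',C.round(1),jC.round(2),e)
prev=r0
for t in np.linspace(0,1,15)[1:]:
    j=j0+(jC-j0)*t;x,A_=fk(j,PK)
    print(round(t,2),x.round(0),'step',np.degrees((prev.inv()*A_).magnitude()).round(1),rel(p0,r0,x,A_).round(1).tolist(),'clr',min(clear(x,A_,BODY),clear(x,A_,FING)).round(0), 'zmin',np.r_[A_.apply(BODY),A_.apply(FING)][:,2].min().round()+x[2].round());prev=A_
E
python3 plan.py
```

```text
fk err [-1.11021849 -0.08544869 -0.41725932]
A [534.1 189.3  97.3] [-0.13  0.42 -0.72 -2.26 -0.76  0.99] 1.4761356422370692e-12
B [490.  179.  142.6] [-0.12  0.23 -0.74 -2.12 -0.66  0.78] 2.7994088087835493e-15
C [470.  179.  232.6] [ 0.18 -0.06 -0.59 -1.61 -0.29 -0.  ] 6.8828657821428424e-12
0.07 [488.  37. 365.] step 7.4 [0.3, 3.1, 3.0, -7.4, -1.1, -0.4] clr 157.0 zmin 363.0
0.14 [483.  67. 340.] step 7.4 [0.7, 6.2, 5.4, -14.6, -2.4, 0.0] clr 131.0 zmin 337.0
0.21 [479.  98. 321.] step 7.3 [1.0, 9.3, 7.3, -21.7, -4.0, 1.2] clr 111.0 zmin 317.0
0.29 [475. 126. 306.] step 7.3 [1.3, 12.1, 8.8, -28.4, -5.8, 3.3] clr 95.0 zmin 301.0
0.36 [473. 152. 295.] step 7.3 [1.4, 14.7, 9.8, -34.9, -7.8, 6.2] clr 83.0 zmin 289.0
0.43 [472. 174. 287.] step 7.3 [1.5, 17.0, 10.6, -40.8, -10.0, 9.9] clr 78.0 zmin 280.0
0.5 [472. 192. 281.] step 7.4 [1.4, 18.8, 11.1, -46.3, -12.4, 14.3] clr 73.0 zmin 273.0
0.57 [474. 205. 277.] step 7.5 [1.2, 20.1, 11.5, -51.1, -14.9, 19.5] clr 69.0 zmin 268.0
0.64 [476. 212. 273.] step 7.5 [1.0, 20.9, 11.8, -55.3, -17.5, 25.4] clr 66.0 zmin 264.0
0.71 [479. 215. 269.] step 7.6 [0.7, 21.1, 12.2, -58.7, -20.1, 31.9] clr 63.0 zmin 259.0
0.79 [480. 212. 263.] step 7.8 [0.5, 20.9, 12.8, -61.2, -22.6, 38.9] clr 61.0 zmin 253.0
0.86 [480. 205. 255.] step 7.9 [0.5, 20.2, 13.6, -62.9, -25.1, 46.5] clr 62.0 zmin 244.0
0.93 [477. 194. 245.] step 8.0 [0.7, 19.0, 14.6, -63.7, -27.3, 54.6] clr 69.0 zmin 233.0
1.0 [470. 179. 233.] step 8.2 [1.3, 17.6, 16.0, -63.5, -29.4, 62.9] clr 81.0 zmin 221.0
```

```bash
sed -i 's/(jC-j0)/(jB-j0)/; s/linspace(0,1,15)/linspace(0,1,17)/' plan.py; python3 plan.py
```

```text
fk err [-1.11021849 -0.08544869 -0.41725932]
A [534.1 189.3  97.3] [-0.13  0.42 -0.72 -2.26 -0.76  0.99] 1.4761356422370692e-12
B [490.  179.  142.6] [-0.12  0.23 -0.74 -2.12 -0.66  0.78] 2.7994088087835493e-15
C [470.  179.  232.6] [ 0.18 -0.06 -0.59 -1.61 -0.29 -0.  ] 6.8828657821428424e-12
0.06 [480.  31. 352.] step 8.0 [1.1, 2.5, 4.3, -7.4, 2.2, -2.0] clr 143.0 zmin 349.0
0.12 [466.  57. 316.] step 7.7 [2.2, 5.2, 8.0, -14.9, 3.6, -3.2] clr 107.0 zmin 311.0
0.19 [453.  84. 286.] step 7.5 [3.3, 8.0, 11.0, -22.4, 4.3, -3.4] clr 100.0 zmin 280.0
0.25 [441. 111. 261.] step 7.4 [4.4, 10.8, 13.5, -29.7, 4.2, -2.8] clr 82.0 zmin 254.0
0.31 [431. 138. 242.] step 7.3 [5.2, 13.5, 15.4, -36.8, 3.4, -1.3] clr 85.0 zmin 234.0
0.38 [425. 163. 227.] step 7.2 [5.7, 16.0, 16.9, -43.5, 1.9, 1.2] clr 87.0 zmin 218.0
0.44 [423. 185. 216.] step 7.2 [5.8, 18.2, 17.9, -49.6, -0.3, 4.5] clr 88.0 zmin 206.0
0.5 [425. 203. 208.] step 7.2 [5.6, 20.1, 18.7, -55.0, -3.0, 8.6] clr 86.0 zmin 198.0
0.56 [429. 218. 202.] step 7.3 [5.1, 21.5, 19.2, -59.6, -6.1, 13.5] clr 84.0 zmin 191.0
0.62 [437. 227. 197.] step 7.4 [4.3, 22.5, 19.7, -63.3, -9.6, 19.1] clr 80.0 zmin 186.0
0.69 [447. 231. 192.] step 7.5 [3.3, 22.9, 20.1, -66.0, -13.3, 25.3] clr 76.0 zmin 181.0
0.75 [458. 230. 186.] step 7.6 [2.1, 22.8, 20.6, -67.6, -17.0, 32.1] clr 73.0 zmin 173.0
0.81 [469. 224. 178.] step 7.7 [1.0, 22.2, 21.3, -68.2, -20.6, 39.4] clr 67.0 zmin 163.0
0.88 [479. 213. 168.] step 7.8 [-0.1, 21.2, 22.2, -67.6, -24.0, 47.0] clr 61.0 zmin 153.0
0.94 [486. 198. 157.] step 8.0 [-0.9, 19.7, 23.4, -66.1, -26.9, 54.9] clr 62.0 zmin 144.0
1.0 [490. 179. 143.] step 8.1 [-1.4, 17.8, 24.8, -63.5, -29.4, 62.9] clr 73.0 zmin 131.0
```

Emit:
move_arm(targets=[[1.1,2.5,4.3,-7.4,2.2,-2.0,255],[2.2,5.2,8.0,-14.9,3.6,-3.2,255],[3.3,8.0,11.0,-22.4,4.3,-3.4,255],[4.4,10.8,13.5,-29.7,4.2,-2.8,255],[5.2,13.5,15.4,-36.8,3.4,-1.3,255],[5.7,16.0,16.9,-43.5,1.9,1.2,255],[5.8,18.2,17.9,-49.6,-0.3,4.5,255],[5.6,20.1,18.7,-55.0,-3.0,8.6,255],[5.1,21.5,19.2,-59.6,-6.1,13.5,255],[4.3,22.5,19.7,-63.3,-9.6,19.1,255],[3.3,22.9,20.1,-66.0,-13.3,25.3,255],[2.1,22.8,20.6,-67.6,-17.0,32.1,255],[1.0,22.2,21.3,-68.2,-20.6,39.4,255],[-0.1,21.2,22.2,-67.6,-24.0,47.0,255],[-0.9,19.7,23.4,-66.1,-26.9,54.9,255],[-1.4,17.8,24.8,-63.5,-29.4,62.9,255],[-1.4,17.8,24.8,-63.5,-29.4,62.9,255],[-1.4,17.8,24.8,-63.5,-29.4,62.9,255]])

```text
clock: 17.5
position: [491.1, 176.3, 144.2]
ee_rot: [0.506, 0.694, 0.467, 0.212]
contact_force: [0.3, 0.1, -0.1]
gripper_width: 0.0
```

```bash
cat > st2.py <<'E'
from kin import *
from h import *
BE,GA=15,15
s=arm.read_state();p0=s['position'];r0=R.from_quat(s['ee_rot'])
_,r=tcp_for(0,0,BE,GA,2)
c=p0+r0.apply([0,11,-2])-O;lx,ly,lz=c@xs,c@ys,c[2]
print('clk',s['clock'],p0.round(1),s['joints'].round(2),'oerr',(r0.inv()*r).as_rotvec(degrees=True).round(2))
print('contact s,n,y',np.round([(lx+37)*q-(lz-153)*q,-(lx+37)*q-(lz-153)*q,ly],1),'F',s['contact_force'].round(1),'n-force',round(float(s['contact_force']@NV),1),'clr',clear(p0,r0,BODY).round(1),clear(p0,r0,FING).round(1))
import sys
for a in sys.argv[1:]:
    cs,n=map(float,a.split(','));P,_=tcp_for(cs,n,BE,GA,2);print(a,rel(p0,r0,P,r),ik(P,r,s['joints'])[0].round(2),ik(P,r,s['joints'])[1].round(4))
E
python3 st2.py=x 2>/dev/null; python3 st2.py -60,60 4,60 4,20 4,5 4,-6 
python3 - <<'E'
from h import *
shot('scene','s7.png');shot('wrist','w7.png')
E
```

```text
clk 17.5 [491.1 176.3 144.2] [-0.13  0.23 -0.74 -2.1  -0.66  0.78] oerr [0.17 0.13 0.32]
contact s,n,y [-60.9  58.6 -52.8] F [ 0.3  0.1 -0.1] n-force -0.1 clr 101.4 72.0
-60,60 [ 0.258 -0.178  0.108  0.175  0.134  0.318] [-0.12  0.23 -0.74 -2.12 -0.66  0.78] 0.0
4,60 [-1.375 -1.806  6.079  0.175  0.134  0.318] [-0.13  0.42 -0.72 -2.26 -0.76  0.99] 0.0
4,20 [-1.394  2.055  7.126  0.175  0.134  0.318] [-0.07  0.36 -0.61 -2.18 -0.63  0.8 ] 0.0
4,5 [-1.402  3.503  7.518  0.175  0.134  0.318] [-0.04  0.34 -0.57 -2.13 -0.58  0.73] 0.0
4,-6 [-1.407  4.564  7.806  0.175  0.134  0.318] [-0.02  0.32 -0.54 -2.1  -0.55  0.67] 0.0
```

View pics/s7.png

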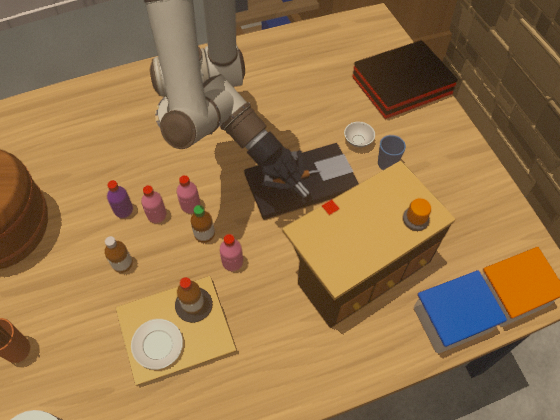

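View pics/w7.png

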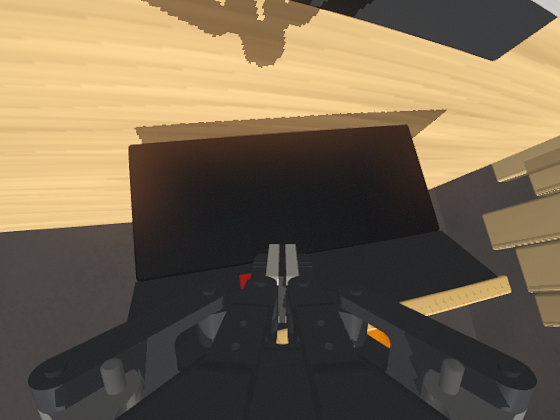

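The wrist view shows the shut fingertips at (282,245) and the red pad peeking out beneath the lip at (245,281). Moving under the pad, then up towards it.

Emit:
move_arm(targets=[[-0.7,-0.9,3,0.1,0.1,0.2,255],[-1.4,-1.8,6.1,0.2,0.1,0.3,255],[-1.4,0,6.6,0.2,0.1,0.3,255],[-1.4,2,7.1,0.2,0.1,0.3,255],[-1.4,2,7.1,0.2,0.1,0.3,255]])

```text
clock: 18.23
position: [562.0, 196.3, 126.0]
ee_rot: [0.506, 0.694, 0.467, 0.21]
contact_force: [0.7, 0.6, -0.3]
gripper_width: -0.0
```

```bash
python3 st2.py 4,8 4,0 4,-6 
python3 - <<'E'
from h import *
shot('wrist','w8.png')
E
```

```text
clk 18.225 [562.  196.3 126. ] [-0.07  0.36 -0.61 -2.17 -0.63  0.8 ] oerr [ 0.1  -0.02  0.15]
contact s,n,y [  4.1  19.3 -49.4] F [ 0.7  0.6 -0.3] n-force -0.3 clr 27.6 32.8
4,8 [-0.055  1.098  0.272  0.096 -0.016  0.146] [-0.05  0.34 -0.58 -2.14 -0.59  0.74] 0.0
4,0 [-0.057  1.871  0.481  0.096 -0.016  0.146] [-0.03  0.33 -0.56 -2.12 -0.57  0.7 ] 0.0
4,-6 [-0.059  2.45   0.637  0.096 -0.016  0.146] [-0.02  0.32 -0.54 -2.1  -0.55  0.67] 0.0
```

View pics/w8.png

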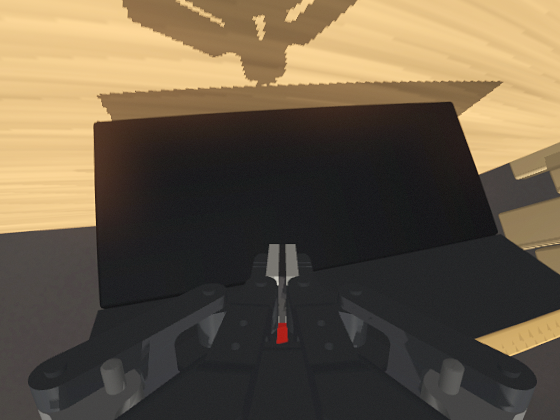

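```bash
python3 - <<'E'
from h import *
s=arm.read_state();p=arm.camera_params('wrist')
T=np.eye(4);T[:3,:3]=R.from_quat(s['ee_rot']).as_matrix();T[:3,3]=s['position'];M=np.linalg.inv(T@p['mount'])
pts=[sp(a,0,y) for a in(-11,0,11) for y in(-70,-50,-30)]
uv=cv2.projectPoints(np.float64(pts),cv2.Rodrigues(M[:3,:3])[0],M[:3,3],np.array(p['mtx']),np.array(p['dist']))[0].reshape(-1,2)
print(uv.round())
E
```

```text
[[251. 337.]
 [288. 329.]
 [323. 321.]
 [247. 320.]
 [282. 313.]
 [316. 305.]
 [244. 305.]
 [277. 298.]
 [309. 292.]]
```

```bash
python3 - <<'E'
import cv2
im=cv2.imread('pics/w8.png')[230:370,210:350];cv2.imwrite('pics/c8.png',cv2.resize(im,None,fx=4.2,fy=4.2,interpolation=2))
im=cv2.imread('pics/w7.png')[230:370,210:350];cv2.imwrite('pics/c7.png',cv2.resize(im,None,fx=4.2,fy=4.2,interpolation=2))
E
```

```text
(no output)
```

View pics/c8.png

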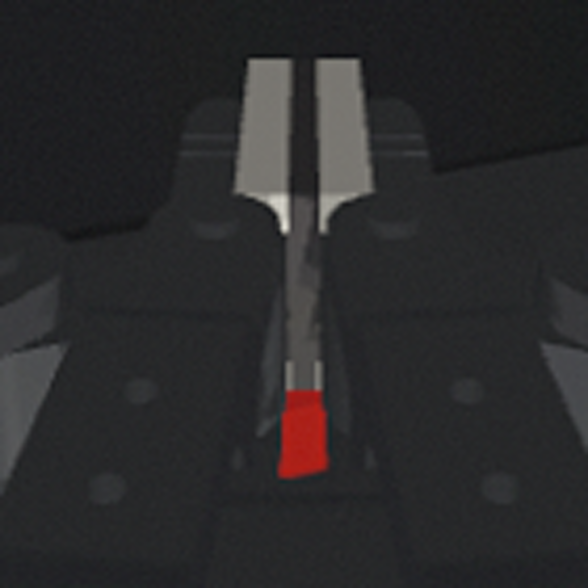

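View pics/c7.png

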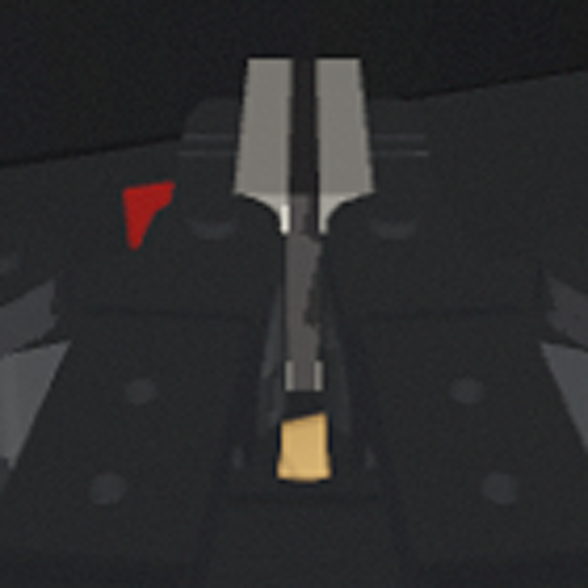

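```bash
python3 - <<'E'
from h import *
p=arm.camera_params('wrist')
def proj(pos,rot,pts):
    T=np.eye(4);T[:3,:3]=rot.as_matrix();T[:3,3]=pos;M=np.linalg.inv(T@p['mount'])
    return cv2.projectPoints(np.float64(pts),cv2.Rodrigues(M[:3,:3])[0],M[:3,3],np.array(p['mtx']),np.array(p['dist']))[0].reshape(-1,2).round(1).tolist()
s=arm.read_state()
print('w8 s=-11 n=0 / n=-14',proj(s['position'],R.from_quat(s['ee_rot']),[sp(-11,0),sp(-11,-14)]))
r=R.from_quat([.506,.694,.467,.212])
print('w7 corners',proj([491.1,176.3,144.2],r,[sp(11,0,-70),sp(-11,0,-70),sp(11,-14,-70),sp(-11,-14,-70),sp(11,0,-50),sp(-11,0,-30)]))
E
```

```text
w8 s=-11 n=0 / n=-14 [[287.6, 328.8], [287.3, 344.7]]
w7 corners [[239.3, 274.9], [243.3, 294.4], [240.6, 286.9], [244.5, 306.7], [262.9, 270.7], [293.1, 284.8]]
```

The predicted pad corners match the image: (239,275) in w7, and edge rows 329/345 in w8. Pressing now.

Emit:
move_arm(targets=[[0,0.4,0.1,0,0,0,255],[0,0.8,0.2,0,0,0,255],[0,1.2,0.3,0,0,0,255],[0,1.5,0.38,0,0,0,255],[0,1.7,0.43,0,0,0,255],[0,1.7,0.43,0,0,0,255]])

```text
clock: 19.02
position: [572.3, 198.2, 136.6]
ee_rot: [0.508, 0.694, 0.466, 0.209]
contact_force: [-0.2, -0.4, -0.5]
gripper_width: 0.0
```

```bash
python3 st2.py 4,-6
```

```text
clk 19.025 [572.3 198.2 136.6] [-0.04  0.33 -0.56 -2.12 -0.58  0.71] oerr [-0.15  0.07 -0.06]
contact s,n,y [  4.    4.4 -49.9] F [-0.2 -0.4 -0.5] n-force 0.6 clr 17.0 17.9
4,-6 [-0.007  1.01   0.27  -0.151  0.066 -0.057] [-0.02  0.32 -0.54 -2.1  -0.55  0.67] 0.0
```

Emit:
move_arm(targets=[[0,0.2,0.05,0,0,0,255],[0,0.4,0.1,0,0,0,255],[0,0.5,0.13,0,0,0,255],[0,0.5,0.13,0,0,0,255]])

```text
clock: 19.52
position: [575.8, 199.0, 140.2]
ee_rot: [0.508, 0.694, 0.465, 0.209]
contact_force: [-0.6, -0.2, -0.4]
gripper_width: 0.1
```

```bash
python3 st2.py 4,-6
```

```text
clk 19.525 [575.8 199.  140.2] [-0.03  0.33 -0.55 -2.1  -0.56  0.68] oerr [-0.16  0.07 -0.06]
contact s,n,y [  4.   -0.6 -50. ] F [-0.6 -0.2 -0.4] n-force 0.7 clr 13.4 12.8
4,-6 [-0.004  0.519  0.139 -0.159  0.069 -0.065] [-0.02  0.32 -0.54 -2.1  -0.55  0.67] 0.0
```

Emit:
move_arm(targets=[[0,0.15,0.04,0,0,0,255],[0,0.3,0.08,0,0,0,255],[0,0.3,0.08,0,0,0,255]])

```text
clock: 19.9
position: [576.8, 199.3, 141.2]
ee_rot: [0.509, 0.694, 0.464, 0.208]
contact_force: [-4.1, -1.2, -1.6]
gripper_width: -0.1
```

```bash
python3 st2.py 4,-9
```

```text
clk 19.9 [576.8 199.3 141.2] [-0.03  0.33 -0.54 -2.09 -0.55  0.66] oerr [-0.32  0.09 -0.08]
contact s,n,y [  4.1  -2.1 -50. ] F [-4.1 -1.2 -1.6] n-force 4.2 clr 12.1 11.3
4,-9 [-0.002  0.667  0.172 -0.319  0.094 -0.08 ] [-0.02  0.32 -0.53 -2.09 -0.54  0.65] 0.0
```

Contact at 4.2 N along the normal. Continuing.

Emit:
move_arm(targets=[[0,0.15,0.04,0,0,0,255],[0,0.3,0.08,0,0,0,255],[0,0.3,0.08,0,0,0,255]])

```text
clock: 20.27
position: [580.2, 200.0, 144.7]
ee_rot: [0.508, 0.694, 0.465, 0.209]
contact_force: [-2.5, -1.3, -1.8]
gripper_width: -0.0
```

```bash
python3 st2.py
```

```text
clk 20.275 [580.2 200.  144.7] [-0.02  0.32 -0.53 -2.08 -0.54  0.65] oerr [-0.15  0.07 -0.06]
contact s,n,y [  4.1  -7.  -50. ] F [-2.5 -1.3 -1.8] n-force 3.2 clr 8.9 6.5
```

Emit:
move_arm(targets=[[0,0.08,0.02,0,0,0,255],[0,0.15,0.04,0,0,0,255],[0,0.15,0.04,0,0,0,255]])

```text
clock: 20.65
position: [580.3, 200.0, 144.7]
ee_rot: [0.509, 0.694, 0.465, 0.208]
contact_force: [-6.0, -1.4, -3.3]
gripper_width: 0.1
```

```bash
python3 st2.py
```

```text
clk 20.65 [580.3 200.  144.7] [-0.02  0.32 -0.53 -2.08 -0.54  0.64] oerr [-0.29  0.09 -0.08]
contact s,n,y [  4.1  -7.1 -50. ] F [-6.  -1.4 -3.3] n-force 6.7 clr 8.7 6.4
```

Emit:
move_arm(targets=[[0,0.1,0.03,0,0,0,255],[0,0.2,0.05,0,0,0,255],[0,0.25,0.07,0,0,0,255],[0,0.25,0.07,0,0,0,255]])

```text
clock: 21.15
position: [580.3, 200.1, 144.8]
ee_rot: [0.509, 0.695, 0.463, 0.208]
contact_force: [-8.7, -2.3, -3.8]
gripper_width: 0.1
```

```bash
python3 st2.py
```

```text
clk 21.15 [580.3 200.1 144.8] [-0.01  0.32 -0.52 -2.07 -0.53  0.62] oerr [-0.52  0.11 -0.09]
contact s,n,y [  4.1  -7.2 -49.9] F [-8.7 -2.3 -3.8] n-force 9.0 clr 8.3 6.3
```

Emit:
move_arm(targets=[[0,0.15,0.04,0,0,0,255],[0,0.3,0.08,0,0,0,255],[0,0.4,0.11,0,0,0,255],[0,0.4,0.11,0,0,0,255]])

```text
clock: 21.65
position: [580.4, 200.1, 144.9]
ee_rot: [0.51, 0.696, 0.461, 0.206]
contact_force: [-14.3, -3.8, -6.0]
gripper_width: 0.2
```

```bash
python3 st2.py 4,20 4,60 -60,60
```

```text
clk 21.65 [580.4 200.1 144.9] [-0.01  0.31 -0.52 -2.05 -0.51  0.6 ] oerr [-0.9   0.17 -0.1 ]
contact s,n,y [  4.2  -7.3 -49.9] F [-14.3  -3.8  -6. ] n-force 14.7 clr 7.8 6.1
4,20 [-0.008 -2.644 -0.67  -0.896  0.166 -0.097] [-0.07  0.36 -0.61 -2.18 -0.63  0.8 ] 0.0
4,60 [-0.017 -6.523 -1.644 -0.896  0.166 -0.097] [-0.13  0.42 -0.72 -2.26 -0.76  0.99] 0.0
-60,60 [ 1.625 -5.019 -7.645 -0.896  0.166 -0.097] [-0.12  0.23 -0.74 -2.12 -0.66  0.78] 0.0
```

The pad is on a firm stop: force rose to 14.7 N with no further travel. Backing away along the normal, then out.

Emit:
move_arm(targets=[[0,-1,-0.25,0,0,0,255],[0,-2,-0.5,0,0,0,255],[0,-4,-1,0,0,0,255],[0,-7,-1.8,0,0,0,255],[0.8,-6.3,-4.8,0,0,0,255],[1.6,-5.7,-7.8,0,0,0,255],[1.6,-5.7,-7.8,0,0,0,255]])

```text
clock: 22.52
position: [492.9, 179.2, 145.6]
ee_rot: [0.507, 0.692, 0.468, 0.212]
contact_force: [-0.2, -0.5, 0.2]
gripper_width: -0.1
```

```bash
python3 st2.py
python3 - <<'E'
from h import *
s,im,d=shot('wrist','w9.png');shot('scene','s9.png')
p=arm.camera_params('wrist')
T=np.eye(4);T[:3,:3]=R.from_quat(s['ee_rot']).as_matrix();T[:3,3]=s['position'];M=np.linalg.inv(T@p['mount'])
for n in(0,-6): print(n,cv2.projectPoints(np.float64([sp(a,n,-70) for a in(11,-11)]),cv2.Rodrigues(M[:3,:3])[0],M[:3,3],np.array(p['mtx']),np.array(p['dist']))[0].reshape(-1,2).round(1).tolist())
cv2.imwrite('pics/c9.png',cv2.resize(im[230:370,210:350],None,fx=4.2,fy=4.2,interpolation=2))
E
```

```text
clk 22.525 [492.9 179.2 145.6] [-0.12  0.23 -0.73 -2.11 -0.66  0.77] oerr [0.33 0.09 0.1 ]
contact s,n,y [-60.2  55.8 -50.4] F [-0.2 -0.5  0.2] n-force 0.0 clr 99.2 69.3
0 [[236.4, 273.4], [240.2, 293.0]]
-6 [[237.0, 278.7], [240.8, 298.4]]
```

View pics/c9.png

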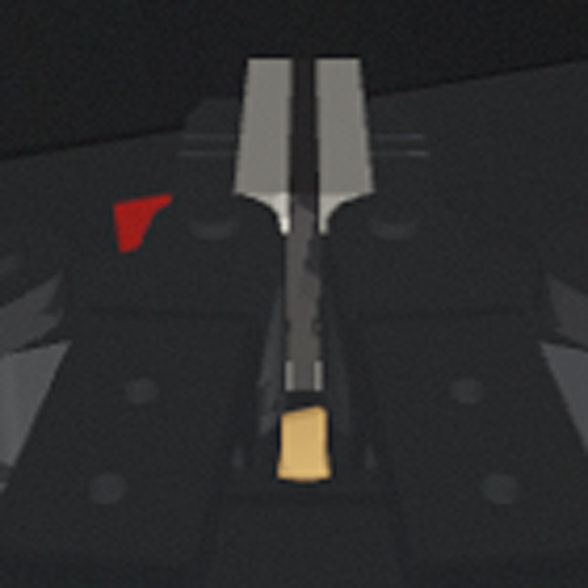

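View pics/s9.png

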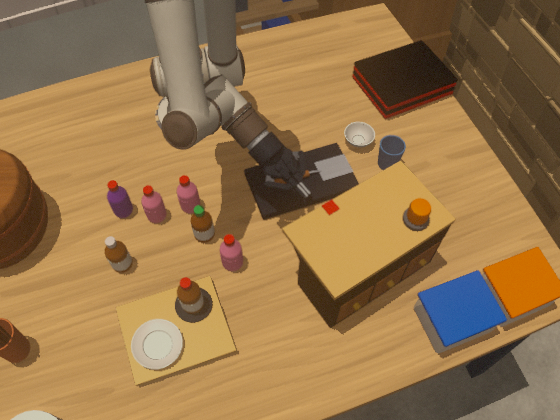

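The pad's corner now sits at (236.9,278.6). That matches the fully-in prediction (237.0,278.7); the out position would be (236.4,273.4). The bottle stands upright on the coaster and the other items are where they were. Handing in.

```bash
python3 - <<'E'
from h import *
s,im,d=shot('top');b=cv2.imread('pics/top0.png')
df=cv2.absdiff(im,b).max(2)
for n,(u,v) in dict(plate=(376,156),white=(391,230),green=(321,232),spat=(240,252),bowl=(163,277),cup=(149,243)).items(): print(n,df[v-8:v+9,u-8:u+9].mean().round(1))
print(arm.job_done())
E
```

```text
plate 3.0
white 3.3
green 63.6
spat 5.7
bowl 2.9
cup 2.6
the job is handed in; nothing more can be done
None
```

The red-capped soy bottle is standing upright on the coaster, released. The switch pad was then pressed fully in from below and left in. I handed the job in after about 22.6 s of the 54 s, with the arm clear of everything and the wrist force near zero.

**Bottle:** I gripped it from above. It touched down on the coaster at the expected height with about 9 N, and I then let go. It was centred over the coaster to about 1–2 mm by the wrist camera before release, and the last scene view shows it upright on the coaster.

**Switch:** The first 45° approach straight at the stand ran into a joint limit, so I backed out without touching anything. I came in again with the fingers turned about 15° sideways and tilted about 15° shallower. The pad moved about 6 mm at 3–4 N, then stopped firmly, with force rising to 14.7 N and no further travel. After I withdrew, the pad's corner was within about 0.1 px of its fully-in position.

**Other items:** In the last check, the top-view comparison with the start showed no change for the plate, white-capped bottle, spatula, bowl and cup. It did differ at the green-capped bottle (63.6 against 2.6–5.7 for the others). I think the arm was blocking that view, but I didn't check. The last scene view shows that bottle standing where it was.

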